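# Stow the T-key for the drive

### The arm

A 7-joint arm with a two-finger parallel gripper is mounted at the origin on the work surface. World frame = base frame: x ahead of the robot, y to its left, z up, the work surface at z = 0. Lengths are in m, angles in rad, forces in N, time in s.
With the tool pointing down it reaches from about 0.4 to 0.85 m from the base axis. Payload 10.4 kg.
Tool frame: the origin (TCP) lies midway between the tips of the shut fingers; the grasp point (between the pads) lies 19 mm behind it; x points along the fingers, z is the direction in which the jaws open and shut, and the axes are right-handed (so a half turn about x gives the same grasp; the last joint's range is limited). The gripper opens to 87 mm and grips with 3 to 60 N. Pads are 19 mm wide; open, the fingers measure 117 mm over their backs; the gripper's body (75 mm by 190 mm) begins 51 mm behind the grasp point.
Start: joints at [-1.34, 0.332, -0.065, 1.46, 0.022, 1.35, -0.088], TCP at [0.157, 0.605, 0.223] pointing down, gripper open.
Joint ranges: [-2.6, 2.6], [-0.5, 2.12], [-1.47, 1.34], [0.16, 2.42], [-1.27, 4.41], [0.06, 2.06], [-2.6, 2.6]. Speed limits (rad/s): [2.22, 2.22, 2.79, 2.79, 3.14, 3.14, 3.14].

### API

Orientations are given as a unit quaternion [x, y, z, w].
In Python, from bench import read_state, camera, camera_params, close_job gives the robot as it stands.
- The arm moves only by the tool arm_command, never from a script. Its argument "targets" is a list of rows, each a list of 7 numbers: the closure in counts, from 0 (fully open) to 255 (shut), then the shift along the tool's x, y, z in mm, then the turn, a rotation vector about the tool's x, y, z in rad. A call has 1 to 10 rows; each row is the pose to reach, as a shift and turn from the pose commanded when the call began, along the tool's axes at that moment; what a row does not reach only later rows make up. A row lasts 1/10 s, in which the tool goes at most 50 mm and 8.59 degrees, less where a joint would pass 70% of its speed; a pose out of reach is approached as far as the arm can. A call with a gripper value outside its range is refused whole. The fingers move at their own pace and stop on an object; "newtons" is the grip in N (left out, the last holds). Time passes only in rows, so rows that repeat a pose let the fingers close. It gives the time, the measured TCP pose, the force and the opening at its end, in the units of the state.
- read_state(): the state, without advancing time (a new reading comes with each control period).
- camera(name): name is "scene" or "top"; returns the picture (400x640x3 uint8, red, green, blue); there is no depth.
- camera_params(name): a dict with "intrinsics" (3x3 intrinsics, pixels), "dist" ([k1, k2, p1, p2, k3] as OpenCV has them; the pictures are not rectified), "xyz" and "orientation" of the camera in the world. Camera axes: x right, y down, z forward; pixel columns grow to the right and rows downward; lengths in m; the calibration is good to about 2 mm. A picture is of the moment at which its call begins. camera_params takes no time and is no camera call.
- close_job(): hands the job in, once; it reports no verdict.
The state is a dict: "time": time; "joint_positions": joint angles; "joint_vel": joint speeds; "joint_torque": joint torques, N m; "ee_pos": TCP position; "eef_rot": TCP orientation; "ft_force": force on the tool from outside, world axes, zero at the start; "torque": the same for the moment, N m; "width": finger opening in m.
Only numpy, scipy, OpenCV 4.12 (cv2) and the standard library are available. Lean on these libraries where they do the work, as an engineer would, in place of code of your own. Each camera call takes 0.05 s, during which the arm holds its last target.

### The job

Before the van drives off, stow the longer of the two T-handled keys: grip it by the two ends of its cross handle, lift it level and clear of the desk, then ease your grip so that it swings down to hang socket-end down between the fingertips, and tighten again. Hang it in the rack, stem between the two tines and cross handle resting flat across them, let go of it, and only then swing the gate fully shut across the mouth of the tines. Leave the shorter key and the other things on the desk where they are.

Things in the scene. Friction and masses are not known exactly. Their poses are not given: they have to be found in the camera images.
- long_key: T-handled socket key, the longer of two lying flat on the desk, about 0.13 kg. Origin: centre of the cross handle, 10 mm above the desk. x runs from the handle along the stem to the socket end, y along the cross handle: a black block 20 x 38 x 20 mm with a flat steel button, 11 mm across and 6 mm long, on each end; 50 mm between the button faces to be gripped.
- long_key_tip (a point): Centre of the long key's socket end face, 165 mm from the key's origin along x. Stem 10 mm across; socket 20 mm across over the last 30 mm. Gripped by the buttons, a firm grip (30 N or more) keeps the key level; eased to about 8 N it swings down about the buttons and stays held; let suddenly to 3 N it drops out.
- short_key: The other T-handled key, the same handle and build but only 115 mm from handle centre to socket end; it stays where it lies. Origin and axes as on the long key.
- rack: Grey rack, fixed. Origin: on the desk under the seat. Foot 150 x 120 x 12 mm (x from -55 to +95 mm); a post 14 x 50 mm at x = +75 mm carries two level steel tines, 9 mm wide, 10 mm thick, that run towards -x to x = -38 mm, tops (and post top) 195 mm above the desk. The slot between them is 18 mm wide, open at -x: the stem goes in from there, as the socket cannot pass down between them.
- rack_seat (a point): Seat point, 38 mm in from the tips of the tines, midway between them, at the height of the tops of the tines (195 mm), with the rack's axes. The hung key's handle centre belongs 10 mm above it, handle along the rack's y, stem down.
- gate (a joint): Angle of the gate, a flat steel arm on an upright hinge at the tip of the +y tine: 0 = shut (across the mouth, pointing to the rack's -y), growing as it opens: at angle a the arm points along (-sin a, -cos a) in the rack's x, y. End stops at 0 and 2.5 rad. Light friction: stays where left, pushed shut with about 1 N.
- gate_hinge (a point): A point on the gate's hinge axis at the height of the tops of the tines; 44 mm in front (-x) and 21.5 mm to +y of the seat point.
- gate_knob (a point): Top centre of the black upright pin (12 mm across, 32 mm tall) at the free end of the gate, 48 mm from the hinge axis. Its top is 20 mm above the tops of the tines, its foot 12 mm below them.
- pen: Bystander, to be left alone: grey pen, 142 mm long, 12 mm across, lying between the keys.
- gel_bottle: Bystander, to be left alone: white bottle, 56 mm across, 140 mm tall, origin at its underside.
- tape_roll: Bystander, to be left alone: roll of tape, 64 mm across, 19 mm high, origin at its underside.
- glasses_case: Bystander, to be left alone: grey case 62 x 155 x 42 mm, origin at its underside.
- marker_tray: Bystander, to be left alone: clear tray 90 x 120 x 25 mm, origin at its underside.
Not all that is in view belongs to the job. There is more than one size of the rack; the one meant has the size given above.

How it is judged:
By the outcome, as a careful person would: the job done as asked, in the order asked, and still so for the second after the job is handed in, with the robot touching nothing.
It also fails if it takes over 72 s, if anything falls off the work surface, if the arm or the gripper's body presses on something with over 40 N, if the wrist force passes 120 N, or if a joint passes its speed limit or range.

## Working session

There is one attempt and no reset: what is moved stays moved. The work goes in short steps, Python scripts to look and compute and a tool call to move; the robot and the scene stay as the last step left them, time stands still between calls to the robot, and variables do not carry over. Pictures are saved under pics/ and viewed, and the job is handed in when it is done.

Besides the shell and the picture viewer there is one more tool, called after "Emit:" as a command line: name --pt "numbers of a row" for each row, then --argument value for the rest. arm_command: Moves the arm, as the interface text tells. Its arguments: {"type":"object","properties":{"targets":{"type":"array"},"newtons":{"type":"number"}},"required":["targets"]}

```bash
ls; mkdir -p pics; python3 - <<'E'
from bench import *
import cv2
for n in("scene","top"):
    cv2.imwrite(f"pics/{n}0.png",camera(n)[:,:,::-1]); p=camera_params(n); print(n,p)
print(read_state())
E
```

```text
pics
scene {'intrinsics': array([[382.51334561,   0.        , 323.29423303],
       [  0.        , 382.51334561, 198.60445007],
       [  0.        ,   0.        ,   1.        ]]), 'dist': array([-0.01062132,  0.        ,  0.        ,  0.        ,  0.        ]), 'xyz': array([1.42472279, 0.20737823, 0.81930051]), 'orientation': array([ 0.49765487,  0.73447313, -0.37940952, -0.26255909])}
top {'intrinsics': array([[474.43032153,   0.        , 320.0894428 ],
       [  0.        , 474.43032153, 200.19990373],
       [  0.        ,   0.        ,   1.        ]]), 'dist': array([-0.09027683,  0.        ,  0.        ,  0.        ,  0.        ]), 'xyz': array([ 0.42256404, -0.1237637 ,  1.82228693]), 'orientation': array([ 0.71007383, -0.70295618,  0.0254425 , -0.03163001])}
{'time': 0.1, 'joint_positions': array([-1.33961329,  0.33283762, -0.06468446,  1.46083822,  0.02160172,
        1.34991488, -0.08851786]), 'joint_vel': array([ 0.00074051, -0.00074601,  0.00105463, -0.00283433,  0.00069694,
        0.00218607, -0.00048314]), 'joint_torque': array([ 6.35099314e-04, -6.24543786e+01,  2.37778283e-02, -3.90716493e+01,
       -6.16394053e-02,  3.65362794e-02,  5.09983761e-05]), 'ee_pos': array([0.1568438 , 0.6046439 , 0.22182452]), 'eef_rot': array([-0.43300023,  0.55960821,  0.43240091,  0.55890868]), 'ft_force': array([ 0.01910422,  0.68322405, -0.23924613]), 'torque': array([ 0.0866771 , -0.02091873,  0.04169034]), 'width': 0.08659674054717073}
```

View pics/scene0.png

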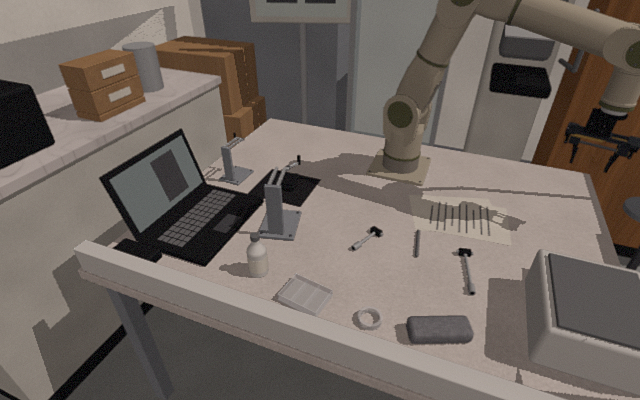

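View pics/top0.png

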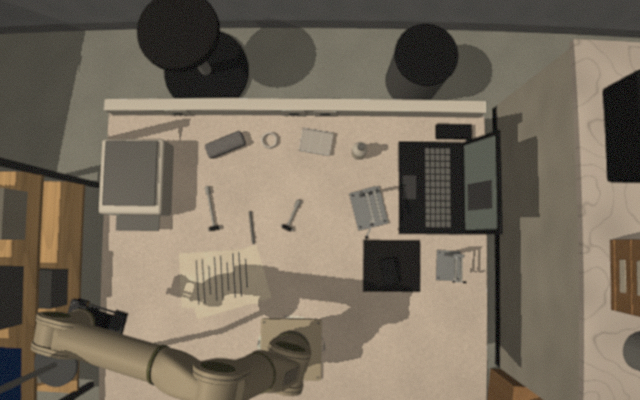

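The scene shows two T-keys, with handles at top-view (213,228) and (289,228). There are two racks, at (368,208) and (450,265), and the pen is at (252,226). I'll take close crops to check these.

```bash
cat > h.py <<'E'
import numpy as np,cv2
from bench import camera_params
from scipy.spatial.transform import Rotation as R
P={n:camera_params(n) for n in("scene","top")}
def ray(n,u,v):
    p=P[n]; q=cv2.undistortPoints(np.array([[[u,v]]],float),p["intrinsics"],p["dist"])[0,0]
    return p["xyz"],R.from_quat(p["orientation"]).apply([q[0],q[1],1.])
def onz(n,u,v,z):
    o,d=ray(n,u,v); return o+d*(z-o[2])/d[2]
def proj(n,X):
    p=P[n]; Rm=R.from_quat(p["orientation"]).inv(); rv=Rm.as_rotvec(); t=-Rm.apply(p["xyz"])
    return cv2.projectPoints(np.atleast_2d(np.array(X,float)),rv,t,p["intrinsics"],p["dist"])[0][:,0]
def tri(a,b):
    (o1,d1),(o2,d2)=ray("scene",*a),ray("top",*b)
    s=np.linalg.lstsq(np.c_[d1,-d2],o2-o1,rcond=None)[0]
    x,y=o1+d1*s[0],o2+d2*s[1]; return (x+y)/2,np.linalg.norm(x-y)
def crop(src,dst,x,y,w,h,k):
    im=cv2.imread(src)[y:y+h,x:x+w]; cv2.imwrite(dst,cv2.resize(im,None,fx=k,fy=k,interpolation=cv2.INTER_CUBIC))
E
python3 - <<'E'
from h import *
crop("pics/top0.png","pics/c1.png",190,170,130,75,6)
crop("pics/top0.png","pics/c2.png",340,170,70,80,7)
crop("pics/scene0.png","pics/c3.png",240,150,80,100,6)
crop("pics/scene0.png","pics/c4.png",340,215,150,90,5)
E
```

```text
(no output)
```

View pics/c1.png

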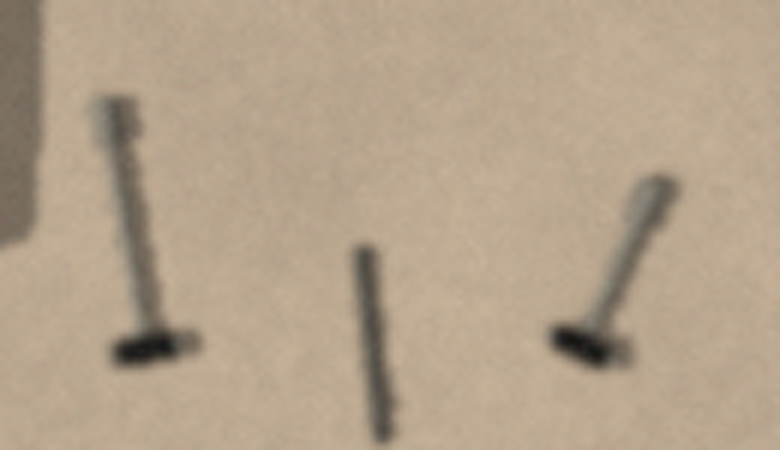

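View pics/c2.png

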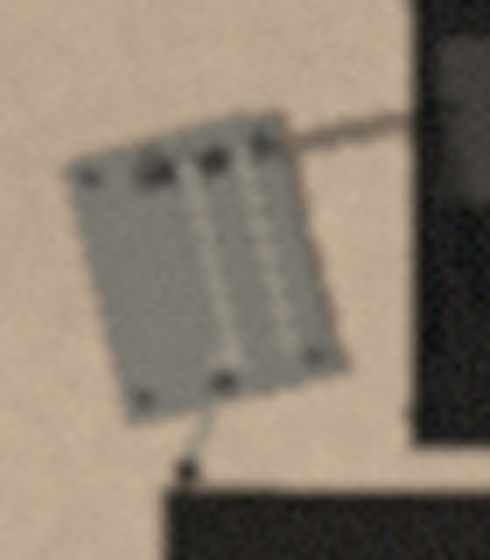

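View pics/c3.png

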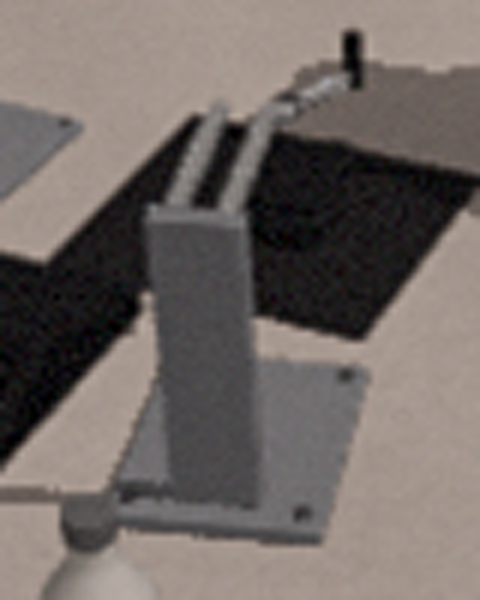

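View pics/c4.png

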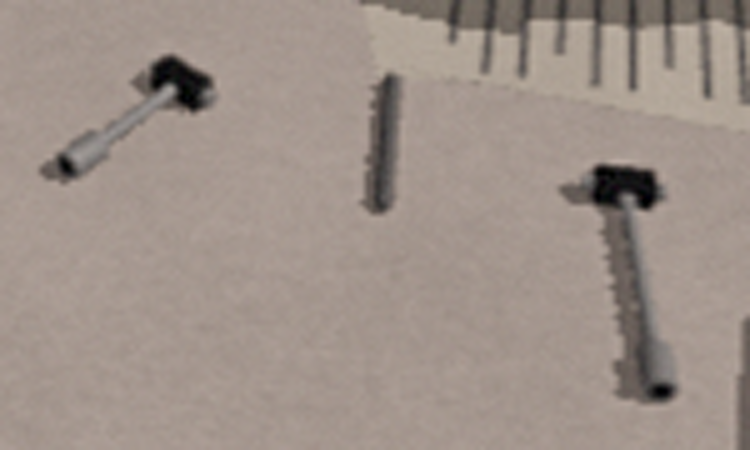

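Top crop c1: the long key's handle is at about (215,228) and its socket at (209,188). The short key is at (287,227)->(299,202). In c2 the near rack's gate hangs open, with its knob at about (366,237). Next I'll measure everything.

```bash
python3 - <<'E'
from h import *
def blob(n,x0,y0,x1,y1,thr):
    im=cv2.imread(f"pics/{n}0.png").max(2)[y0:y1,x0:x1].astype(float)
    m=(im<thr).astype(np.uint8); k,l,s,c=cv2.connectedComponentsWithStats(m)
    i=1+np.argmax(s[1:,4]); w=(l==i)*1.0
    ys,xs=np.nonzero(w); W=(thr+40-im[ys,xs])
    c=np.array([(xs*W).sum()/W.sum()+x0,(ys*W).sum()/W.sum()+y0])
    ev=np.linalg.eigh(np.cov(np.c_[xs,ys].T)); return c,s[i,4],ev[1][:,1],np.sqrt(ev[0])
for nm,t,s in(("long",(200,218,230,236),(450,240,480,260)),("short",(278,218,300,236),(362,220,388,240))):
    a=blob("top",*t,70); b=blob("scene",*s,60)
    print(nm,a,b); 
    print(onz("top",*a[0],.02),onz("scene",*b[0],.012),tri(b[0],a[0]))
# socket tips (crop estimate) 
print("tipL top",onz("top",190+115/6,170+97/6,.012),"scene",onz("scene",340+661/5,215+388/5,.01))
print("tipS top",onz("top",190+660/6,170+177/6,.012),"scene",onz("scene",340+66/5,215+163/5,.01))
# foot corners of rack, z=.012
print("foot",[onz("top",340+u/7,170+v/7,.012).round(4) for u,v in((68,170),(280,110),(350,365),(130,422))])
# other rack foot crop
crop("pics/top0.png","pics/c5.png",425,235,70,60,8)
crop("pics/scene0.png","pics/c6.png",210,120,60,70,8)
E
```

```text
long (array([214.14148936, 227.58457447]), np.int32(28), array([-0.97718088,  0.21240888]), array([0.90573798, 2.51524633])) (array([464.17177712, 251.80431916]), np.int32(81), array([-0.99850054, -0.0547419 ]), array([2.06952488, 3.71335163]))
[0.45944658 0.29632114 0.02      ] [0.45338339 0.29852464 0.012     ] (array([0.45946788, 0.2975108 , 0.01691716]), np.float64(0.0009217837074566753))
short (array([286.66223812, 227.12263669]), np.int32(30), array([-0.91676798, -0.39942017]), array([1.00815741, 2.49038339])) (array([375.52310838, 230.9795501 ]), np.int32(65), array([-0.84666892, -0.53212004]), array([1.88753238, 3.29330766]))
[0.46446572 0.01870073 0.02      ] [0.45913659 0.01813175 0.012     ] (array([0.46452191, 0.01908111, 0.01647342]), np.float64(0.00020914435318672724))
tipL top [0.6191927  0.32209958 0.012     ] scene [0.6125429 0.3334182 0.01     ]
tipS top [ 0.57089816 -0.03016111  0.012     ] scene [ 0.56128219 -0.0257983   0.01      ]
foot [array([ 0.5928, -0.2204,  0.012 ]), array([ 0.627 , -0.3366,  0.012 ]), array([ 0.4875, -0.3749,  0.012 ]), array([ 0.4554, -0.255 ,  0.012 ])]
```

View pics/c5.png

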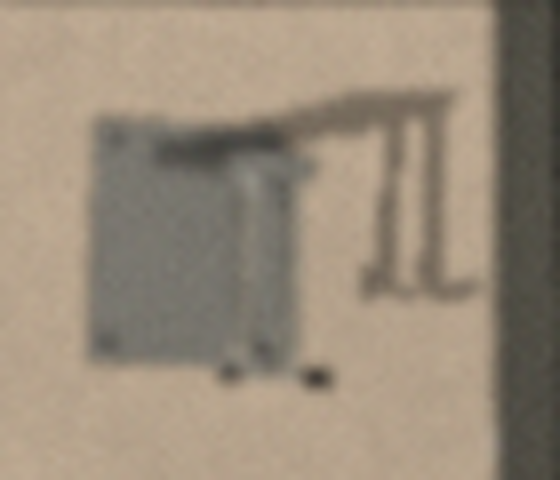

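```bash
python3 - <<'E'
from h import *
crop("pics/top0.png","pics/c7.png",348,185,44,56,10)
crop("pics/scene0.png","pics/c8.png",258,152,48,36,16)
E
```

```text
(no output)
```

View pics/c7.png

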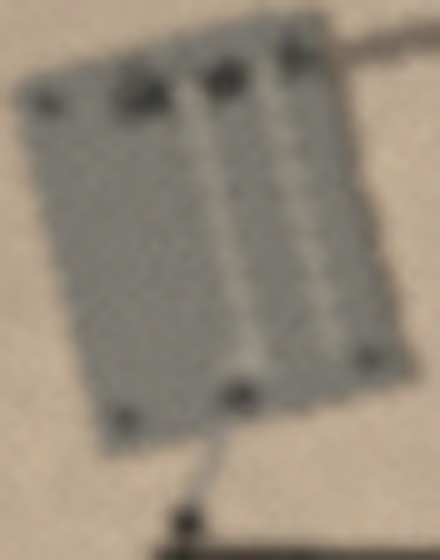

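View pics/c8.png

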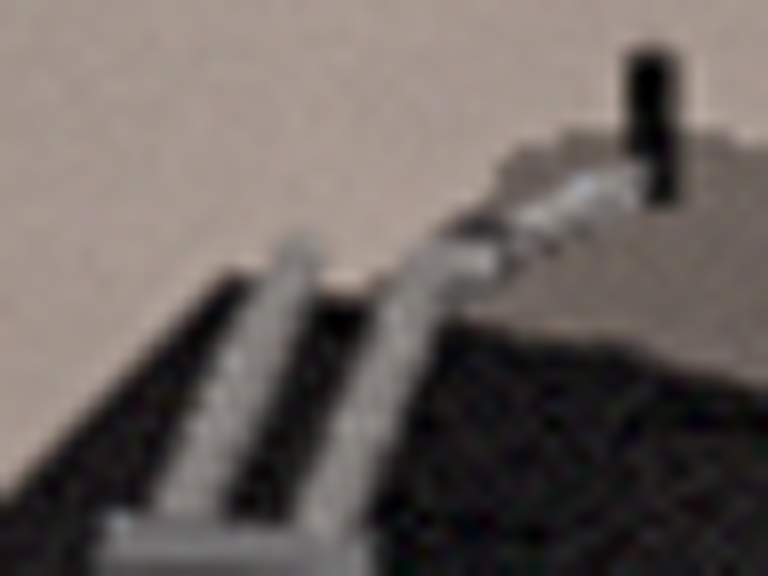

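```bash
python3 - <<'E'
from h import *
g=cv2.cvtColor(cv2.imread("pics/top0.png"),cv2.COLOR_BGR2GRAY).astype(float)
lines=[]
for (xa,ya,xb,yb) in((366.7,194,374.2,221.5),(374.5,192,381.5,219.5)):
    pts=[]
    for y in range(int(ya)+2,int(yb)-1):
        xc=xa+(xb-xa)*(y-ya)/(yb-ya); xs=np.arange(int(xc)-3,int(xc)+5)
        I=g[y,xs]; w=np.clip(I-np.median(g[y,int(xc)-6:int(xc)+7])-3,0,None)
        if w.sum()>5: pts.append(((xs*w).sum()/w.sum(),y))
    pts=np.array(pts); f=np.polyfit(pts[:,1],pts[:,0],1); print(f,np.std(pts[:,0]-np.polyval(f,pts[:,1])),len(pts))
    X=[onz("top",np.polyval(f,y),y,.195) for y in(ya,yb)]; d=X[0]-X[1]; print(X,np.degrees(np.arctan2(d[1],d[0])))
s=cv2.cvtColor(cv2.imread("pics/scene0.png"),cv2.COLOR_BGR2GRAY)
np.set_printoptions(linewidth=200)
print("scene rows, x 262..292")
for y in range(166,187): print(y,s[y,262:292])
E
```

```text
[2.37720250e-01 3.20484815e+02] 0.11408604577075819 24
[array([ 0.57714767, -0.26884719,  0.195     ]), array([ 0.48263295, -0.2915578 ,  0.195     ])] 13.511254308243839
[2.49922444e-01 3.26144699e+02] 0.1542106626224176 24
[array([ 0.58432857, -0.2948055 ,  0.195     ]), array([ 0.48974381, -0.31856762,  0.195     ])] 14.102315139254499
scene rows, x 262..292
166 [156 154 155 153 154 153 157 154 151 154 156 157 157 151 143 147 154 159 157 155 160 160 148 112  79  56  57  69 106 106]
167 [154 151 155 155 157 154 154 153 156 158 157 160 153 134 128 137 147 157 159 158 156 147 135 124 122 122 119  88 105  94]
168 [154 149 155 155 156 153 153 157 161 153 144 158 150 123 124 118 142 160 160 158 150 125 127 126 132 139 142  78  78 100]
169 [152 152 149 152 154 151 155 159 151 110  64  83 112 128 133 115 150 163 154 113 109 122 123 118  96  97 100  79  96 104]
170 [154 153 150 154 153 155 160 153 107  44  24  67 120 132 118  78  71  86  88  87 111 128 123  94  82  87  91  99 104 105]
171 [151 151 153 152 153 161 151 106  48  10  47 108 129 123  90  43  13  16  26  79 138 127 121  95  71 1
[... 1209 characters left out ...]
8  23  35  78 127 128 117  72  30  20  25  13  23  17  20  21  18  23]
182 [ 30  22  18  23  19  56 108 127 123  98  52  24  21  20  57 111 129 125 112  53  18  15  28  18  18  23  16  26  22  29]
183 [ 27  17  30  37  30  67 126 129 122  90  35  10  23  22  71 126 127 123  94  28   2   9  25  22  23  19  23  17  23  22]
184 [ 28  31  64 114  91  93 105 108 104  89  56  52  46  44  90 135 136 110  72  21  11  22   3  17   8   9   5  21  19  17]
185 [ 28  26  65 116 108 110 109 109 107 110 103 111 105 107 108 118 128 104  83  52  16   7  26  25  13   8  14  12  11   2]
186 [ 17  40  82 109 113 112 114 116 114 112 112 112 110 113 110 109 114 110 111  49  20  10  13  16  19  19  17  29  25  19]
```

```bash
python3 - <<'E'
from h import *
s=cv2.cvtColor(cv2.imread("pics/scene0.png"),cv2.COLOR_BGR2GRAY).astype(float)
E=[[],[]]
for y in range(171,184):
    r=s[y]
    # find rises through 75 from dark
    out=[]
    for x in range(264,286):
        if r[x]<75<=r[x+1] and min(r[x-2:x+1])<50: out.append(x+(75-r[x])/(r[x+1]-r[x]))
    # left tine rise near line, right tine
    l=[o for o in out if abs(o-(271.5-(y-171)*.4))<2.5]; q=[o for o in out if abs(o-(280.5-(y-171)*.5))<2.5]
    if l:E[0].append((l[0],y))
    if q:E[1].append((q[0],y))
W=[]
for e in E:
    e=np.array(e); f=np.polyfit(e[:,1],e[:,0],1); print(f,np.std(e[:,0]-np.polyval(f,e[:,1])),len(e))
    X=[onz("scene",np.polyval(f,y),y,.195) for y in(183,171)]; d=X[0]-X[1]; print(X,np.degrees(np.arctan2(d[1],d[0]))); W.append(X)
a=np.radians(14.3); ex=np.array([np.cos(a),np.sin(a)]); ey=np.array([-ex[1],ex[0]])
print("lat scene slot centre", [np.mean([x[:2]@ey for x in w]) for w in W],"-> centre via", [np.mean([x[:2]@ey for x in w])-o for w,o in zip(W,(-.018,.009))])
for t in((.5771,-.2688),(.4826,-.2916),(.5843,-.2948),(.4897,-.3186)): print("top lat",np.array(t)@ey)
print("foot lat/lon",[(np.array(t)@ey,np.array(t)@ex) for t in((.5407,-.2967),)])
# along: scene top edge of post front (+x face x=.082) row ~184.3 ; tine tip
for u,v in((265,184.0),(276,184.3)): print("post top front? back edge", onz("scene",u,v,.195)[:2]@ex)
for u,v in((276.5,166),(284.5,167)): print("tip", onz("scene",u,v,.195)[:2]@ex)
# post front edge (bottom row of top face)
print(s[183:200,270].astype(int))
# knob
print("knob top",onz("scene",258+652/16,152+45/16,.215),"foot",onz("scene",258+660/16,152+205/16,.183),"top",onz("top",366.6,237.2,.215))
print(tri((258+652/16,152+60/16),(366.6,237.2)))
g=cv2.cvtColor(cv2.imread("pics/top0.png"),cv2.COLOR_BGR2GRAY)
print(g[228:242,360:376])
E
```

```text
[ -0.44315841 348.09837907] 0.12076901095042047 13
[array([ 0.58270559, -0.30149216,  0.195     ]), array([ 0.51426932, -0.31950732,  0.195     ])] 14.747958848867253
[ -0.42410883 353.64946298] 0.10868503734117745 13
[array([ 0.57242352, -0.2763288 ,  0.195     ]), array([ 0.50372615, -0.29376098,  0.195     ])] 14.238457926423772
lat scene slot centre [np.float64(-0.43635499089340424), np.float64(-0.4091169355557309)] -> centre via [np.float64(-0.4183549908934042), np.float64(-0.41811693555573093)]
top lat -0.4030145588444614
top lat -0.4017667108182389
top lat -0.4299873607526438
top lat -0.4296838285565558
foot lat/lon [(np.float64(-0.4210593336876053), np.float64(0.4506621988968565))]
post top front? back edge 0.49641955925610387
post top front? back edge 0.4934973791067847
tip 0.38691701565844105
tip 0.3895839603950799
[122 104 107 114  77  69  71  76  74  72  75  74  72  79  75  77  72]
knob top [ 0.4188058  -0.27069778  0.215     ] foot [ 0.42766041 -0.26584669  0.183     ] top [ 0.42861979 -0.26750623  0.215     ]
(array([ 0.42840852, -0.26682211,  0.21721199]), np.float64(0
[... 261 characters left out ...]
 145 158 169 171 169 173 173]
 [171 176 177 178 174 175 162 153 147 151 165 166 171 168 169 170]
 [173 176 177 173 172 169 155 146 150 158 170 170 170 168 171 171]
 [173 170 170 172 166 164 145 137 150 164 170 171 170 168 170 168]
 [172 171 169 173 159 137 117 117 142 165 173 174 173 170 170 174]
 [171 170 173 166 144 106  78  86 127 160 173 176 175 171 170 168]
 [171 174 174 168 142  93  54  69 114 154 167 172 171 174 170 168]
 [173 171 170 160 136  95  70  82 109 135 152 156 154 153 153 156]
 [174 168 158 136 112  88  71  83  99 111 115 118 120 116 117 116]
 [173 165 149 110  77  59  50  61  67  71  70  67  67  68  67  69]
 [170 164 141  97  56  36  36  38  40  34  40  36  35  33  31  27]]
```

```bash
cat >> h.py <<'E'
from bench import read_state
def goal(yaw,flip=1):
    # tool x down, tool z = flip*y axis of frame with given yaw (rad)
    x=np.array([0,0,-1.]); z=flip*np.array([-np.sin(yaw),np.cos(yaw),0]); y=np.cross(z,x)
    return R.from_matrix(np.c_[x,y,z])
def delta(pos,yaw,flip=1):
    s=read_state(); r=R.from_quat(s["eef_rot"])
    return (r.inv().apply(np.array(pos)-s["ee_pos"])*1000).round(1),((r.inv()*goal(yaw,flip)).as_rotvec()).round(4)
E
python3 - <<'E'
from h import *
s=read_state(); print(R.from_quat(s["eef_rot"]).as_matrix().round(3))
im=cv2.imread("pics/top0.png").astype(float); np.set_printoptions(linewidth=200)
g=im.max(2)
print(g[184:234,204:224].astype(int)[::2])
sc=cv2.imread("pics/scene0.png").max(2)
print(sc[245:296:2,456:478])
for f in(1,-1): print(delta((.46,.297,.1),np.radians(11),f))
E
```

```text
[[-0.    -0.968  0.251]
 [-0.001  0.251  0.968]
 [-1.    -0.    -0.001]]
[[191 186 182 183 182 183 186 187 187 189 187 186 185 186 183 181 180 179 179 183]
 [183 168 153 138 128 124 128 138 150 175 185 189 186 186 185 186 187 185 186 183]
 [169 159 144 127 105  92 107 117 136 168 183 185 183 181 181 185 188 186 187 184]
 [182 165 147 132 112  91  98 114 122 148 177 186 187 187 184 188 182 185 183 185]
 [187 167 151 137 111  89  92 115 126 150 177 185 186 188 186 185 184 184 186 182]
 [189 175 160 143 125 105 108 128 156 182 188 188 187 186 184 186 182 186 183 183]
 [191 191 183 165 140 118 115 115 138 174 186 183 183 183 184 184 184 186 185 186]
 [186 187 183 172 153 126 105 112 125 152 178 186 188 187 185 184 185 186 182 186]
 [193 192 189 181 161 133 113 115 130 156 183 188 189 187 187 186 184 190 186 190]
 [190 189 189 185 166 140 112 106 116 139 173 188 191 188 183 187 186 181 183 185]
 [190 192 187 181 171 153 121 105 115 123 150 178 184 186 184 185 185 186 186 187]
 [190 191 191 190 185 165 133 107 112 119 143 176 189 187 187 189 189 188 186 186]
 [193 191 193 194 187 165 141 1
[... 2876 characters left out ...]
66 167 166 166 164 167 173 150 107  97  70  69  85 100 118 128 137 155 169 167 164]
 [166 165 166 164 164 164 144 108 108 108 112  87  63  81  99 114 129 138 144 160 170 167]
 [160 163 165 162 168 170 152 109 100 102 105  87  66  75  97 118 128 135 137 156 170 168]
 [163 161 168 166 161 162 167 144 105 105 106  98  75  78  82  85  86  97 120 146 169 173]
 [163 165 167 166 167 164 147 113 103 103 101 105  97  65  40   9   3  18  75 128 160 165]
 [162 163 164 166 167 169 170 170 171 171 168 146 121 117 116 113 111 130 159 173 172 167]]
(array([ 122.1, -370.7, -221.5]), array([-4.458e-01, -1.300e-03, -2.000e-04]))
(array([ 122.1, -370.7, -221.5]), array([ 2.6958e+00, -3.0000e-04,  1.8000e-03]))
```

```bash
python3 - <<'E'
from h import *
def ang(n,a,b,z=.012):
    A,B=onz(n,*a,z),onz(n,*b,z); d=B-A; print(n,A,B,np.degrees(np.arctan2(d[1],d[0])))
ang("scene",(464.5,251),(469.7,279)); ang("scene",(466,259),(471.3,293))
im=cv2.imread("pics/top0.png").max(2).astype(float)
e=[]
for y in range(197,222):
    r=im[y,204:220]; i=np.argmax(r<155); e.append((204+i-1+(r[i-1]-155)/(r[i-1]-r[i]),y))
e=np.array(e); f=np.polyfit(e[:,1],e[:,0],1); print(f)
ang("top",(np.polyval(f,221),221),(np.polyval(f,197),197))
# handle black extent along column direction
A=onz("top",208.5,228.6,.02);B=onz("top",218.7,226.8,.02); print("handle ends",A,B,(A+B)/2,np.linalg.norm(A-B),np.degrees(np.arctan2(A[1]-B[1],A[0]-B[0]))-90)
A=onz("scene",458.5,251,.012);B=onz("scene",470.2,251,.012);print(A,B,(A+B)/2,np.linalg.norm(A-B))
E
```

```text
scene [0.44922831 0.29916077 0.012     ] [0.56481915 0.32293419 0.012     ] 11.621888236498037
scene [0.48424672 0.30640169 0.012     ] [0.6169501  0.33090628 0.012     ] 10.462208961888448
[  0.18056387 172.05252131]
top [0.48476628 0.30733729 0.012     ] [0.57711777 0.32685604 0.012     ] 11.933996096115935
handle ends [0.45529502 0.31801896 0.02      ] [0.46265925 0.27880733 0.02      ] [0.45897714 0.29841314 0.02      ] 0.03989716975071341 10.63665023530055
[0.45620327 0.2818353  0.012     ] [0.44259876 0.31563136 0.012     ] [0.44940101 0.29873333 0.012     ] 0.03643153023254481
```

Emit:
arm_command --pt "0 122 -373 -221 -0.442 0 0" --pt "0 122 -373 -221 -0.442 0 0" --pt "0 122 -373 -221 -0.442 0 0" --pt "0 122 -373 -221 -0.442 0 0" --pt "0 122 -373 -221 -0.442 0 0" --pt "0 122 -373 -221 -0.442 0 0" --pt "0 122 -373 -221 -0.442 0 0" --pt "0 122 -373 -221 -0.442 0 0" --pt "0 122 -373 -221 -0.442 0 0" --pt "0 122 -373 -221 -0.442 0 0" --newtons 40

```text
time: 1.1
ee_pos: [0.4661, 0.2903, 0.0986]
eef_rot: [0.544, -0.455, -0.542, -0.452]
ft_force: [-0.3, -0.2, 0.3]
width: 0.087
```

Emit:
arm_command --pt "0 0 0 0 0 0 0" --pt "0 0 0 0 0 0 0" --pt "0 0 0 0 0 0 0"

```text
time: 1.4
ee_pos: [0.4615, 0.2991, 0.1009]
eef_rot: [-0.545, 0.45, 0.546, 0.45]
ft_force: [-0.2, 0.0, 0.3]
width: 0.0872
```

```bash
python3 - <<'E'
from h import *
print(delta((.457,.298,.004),np.radians(11.2)),read_state()["time"])
for n in("scene","top"):cv2.imwrite(f"pics/{n}1.png",camera(n)[:,:,::-1])
crop("pics/scene1.png","pics/d1.png",400,180,130,120,6)
crop("pics/top1.png","pics/d2.png",170,170,100,90,6)
E
```

```text
(array([96.9,  4.6, -0.3]), array([-0.0046,  0.0008,  0.0002])) 1.4Traceback (most recent call last):
  File "<stdin>", line 3, in <module>
NameError: name 'camera' is not defined
```

Emit:
arm_command --pt "0 30 4.5 0 -0.005 0 0" --pt "0 60 4.5 0 -0.005 0 0" --pt "0 60 4.5 0 -0.005 0 0" --pt "0 60 4.5 0 -0.005 0 0"

```text
time: 1.8
ee_pos: [0.4576, 0.2973, 0.0412]
eef_rot: [-0.546, 0.449, 0.546, 0.449]
ft_force: [-0.9, 0.4, 1.1]
width: 0.0871
```

```bash
sed -i 's/import read_state/import read_state,camera,close_job/' h.py; cat >> h.py <<'E'
def snap(k):
    for n in("scene","top"):cv2.imwrite(f"pics/{n}{k}.png",camera(n)[:,:,::-1])
E
python3 - <<'E'
from h import *
snap(1)
print(delta((.457,.298,.004),np.radians(11.2)),read_state()["time"])
crop("pics/scene1.png","pics/d1.png",400,200,130,100,6)
crop("pics/top1.png","pics/d2.png",170,170,100,90,6)
E
```

```text
(array([38.3,  1.8,  0.6]), array([-0.0017,  0.0013,  0.0021])) 1.9
```

View pics/d1.png

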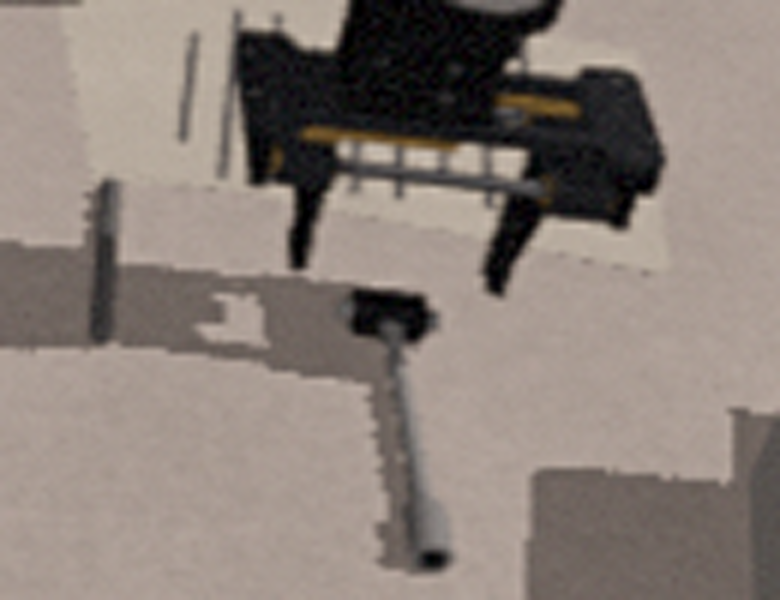

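View pics/d2.png

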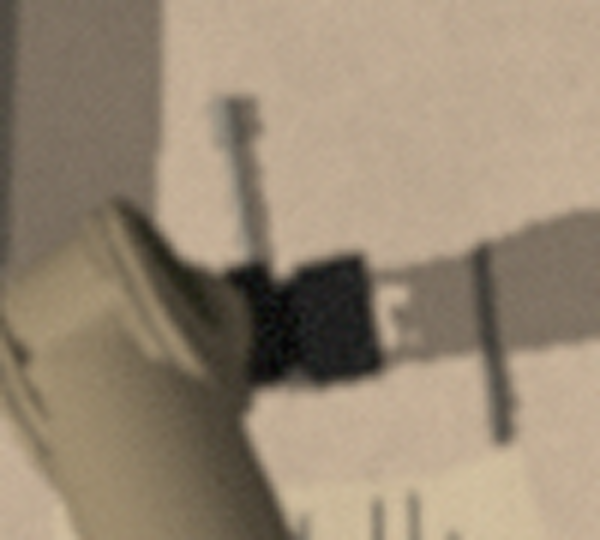

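```bash
python3 - <<'E'
from h import *
s=read_state(); print(s["ee_pos"],proj("scene",[s["ee_pos"]]))
r=R.from_quat(s["eef_rot"]).as_matrix()
for k in(-1,1): print(proj("scene",[s["ee_pos"]+k*.0435*r[:,2], s["ee_pos"]+k*.0435*r[:,2]+.01*r[:,1], s["ee_pos"]+k*.0435*r[:,2]-.01*r[:,1]]))
print("handle", proj("scene",[[.457,.298,.01],[.457,.298,.02]]))
E
```

```text
[0.45878541 0.29764798 0.04230484] [[465.92028486 245.47814812]]
[[451.1424199  243.6783837 ]
 [450.85320628 241.53586028]
 [451.43557577 245.85074054]]
[[480.8448849  247.29480233]
 [480.3469268  245.10549216]
 [481.34973384 249.5148947 ]]
handle [[463.7519114  252.98891545]
 [464.46760473 250.58567812]]
```

Emit:
arm_command --pt "0 20 1.5 0.5 0 0 0" --pt "0 38 1.5 0.5 0 0 0" --pt "0 38 1.5 0.5 0 0 0" --pt "0 38 1.5 0.5 0 0 0" --pt "0 38 1.5 0.5 0 0 0"

```text
time: 2.4
ee_pos: [0.4574, 0.2975, 0.0041]
eef_rot: [0.546, -0.449, -0.546, -0.45]
ft_force: [-0.6, -0.2, -0.4]
width: 0.0868
```

Emit:
arm_command --pt "255 0 0 0 0 0 0" --pt "255 0 0 0 0 0 0" --pt "255 0 0 0 0 0 0" --pt "255 0 0 0 0 0 0" --pt "255 0 0 0 0 0 0" --pt "255 0 0 0 0 0 0" --pt "255 0 0 0 0 0 0" --pt "255 0 0 0 0 0 0" --newtons 40

```text
time: 3.2
ee_pos: [0.4564, 0.2969, 0.0025]
eef_rot: [-0.546, 0.449, 0.546, 0.449]
ft_force: [-1.1, -0.4, -0.0]
width: 0.0485
```

Emit:
arm_command --pt "255 -5 0 0 0 0 0" --pt "255 -15 0 0 0 0 0" --pt "255 -30 0 0 0 0 0" --pt "255 -50 0 0 0 0 0" --pt "255 -70 0 0 0 0 0" --pt "255 -90 0 0 0 0 0" --pt "255 -90 0 0 0 0 0" --pt "255 -90 0 0 0 0 0"

```text
time: 4.0
ee_pos: [0.4565, 0.2968, 0.0927]
eef_rot: [-0.546, 0.449, 0.546, 0.45]
ft_force: [-0.5, 0.0, -1.2]
width: 0.0491
```

```bash
python3 - <<'E'
from h import *
snap(2)
s=read_state(); print(s)
crop("pics/scene2.png","pics/d3.png",400,170,130,110,6)
E
```

```text
{'time': 4.1, 'joint_positions': array([-0.77148792,  0.26769503,  0.12727432,  1.83645494, -0.03893211,
        1.04135684,  1.13504675]), 'joint_vel': array([ 0.00053027,  0.00841768, -0.00075582,  0.00099512,  0.00039567,
        0.00183991, -0.00073089]), 'joint_torque': array([ 1.68821117e-02, -5.43730044e+01,  2.11376712e+00, -3.56472051e+01,
        6.44323463e-02, -4.24777356e-02, -5.34006849e-04]), 'ee_pos': array([0.45591327, 0.29637423, 0.09160608]), 'eef_rot': array([-0.54576971,  0.44995646,  0.54603105,  0.44891502]), 'ft_force': array([-0.19320682, -0.40472609, -1.24232714]), 'torque': array([0.03965777, 0.22536626, 0.06023569]), 'width': 0.048691811725691064}
```

View pics/d3.png

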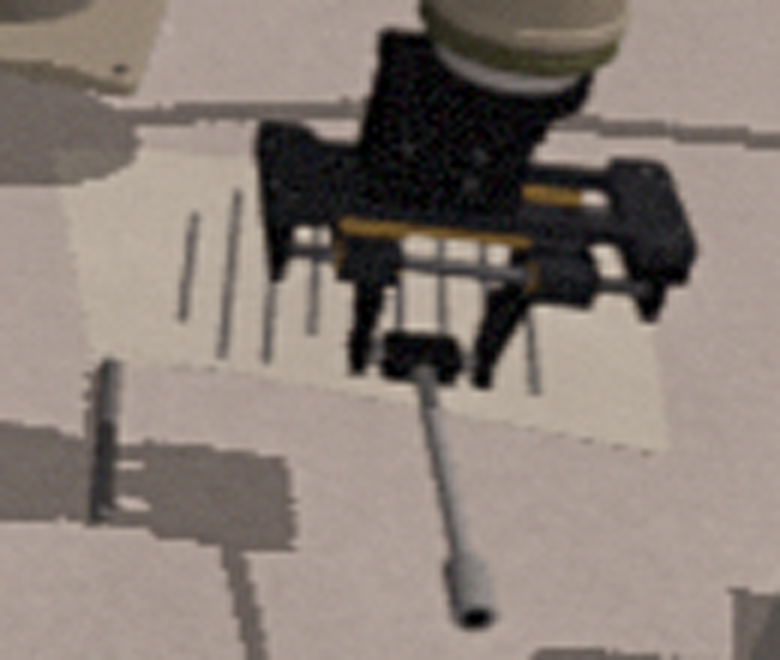

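The key is held level (handle at scene (470,229), tip at (478,272)). I'll lift higher before easing the grip.

Emit:
arm_command --pt "255 -30 0 0 0 0 0" --pt "255 -60 0 0 0 0 0" --pt "255 -90 0 0 0 0 0" --pt "255 -120 0 0 0 0 0" --pt "255 -150 0 0 0 0 0" --pt "255 -180 0 0 0 0 0" --pt "255 -205 0 0 0 0 0" --pt "255 -205 0 0 0 0 0" --pt "255 -205 0 0 0 0 0"

```text
time: 5.0
ee_pos: [0.4563, 0.2967, 0.2964]
eef_rot: [-0.546, 0.45, 0.546, 0.449]
ft_force: [-0.6, 0.2, -1.8]
width: 0.0489
```

Emit:
arm_command --pt "255 0 0 0 0 0 0" --pt "255 0 0 0 0 0 0" --pt "255 0 0 0 0 0 0" --newtons 20

```text
time: 5.3
ee_pos: [0.4562, 0.2966, 0.2966]
eef_rot: [-0.546, 0.45, 0.546, 0.449]
ft_force: [-0.4, 0.2, -1.5]
width: 0.0497
```

Emit:
arm_command --pt "255 0 0 0 0 0 0" --pt "255 0 0 0 0 0 0" --pt "255 0 0 0 0 0 0" --newtons 12

```text
time: 5.6
ee_pos: [0.4565, 0.2968, 0.2975]
eef_rot: [0.546, -0.449, -0.546, -0.449]
ft_force: [0.7, 0.1, -1.0]
width: 0.0496
```

Emit:
arm_command --pt "255 0 0 0 0 0 0" --pt "255 0 0 0 0 0 0" --pt "255 0 0 0 0 0 0" --pt "255 0 0 0 0 0 0" --pt "255 0 0 0 0 0 0" --pt "255 0 0 0 0 0 0" --pt "255 0 0 0 0 0 0" --pt "255 0 0 0 0 0 0" --pt "255 0 0 0 0 0 0" --pt "255 0 0 0 0 0 0" --newtons 8

```text
time: 6.6
ee_pos: [0.4565, 0.2968, 0.2975]
eef_rot: [-0.546, 0.449, 0.546, 0.449]
ft_force: [-0.0, 0.2, -0.1]
width: 0.0498
```

```bash
python3 - <<'E'
from h import *
snap(3)
s=read_state(); print(s["time"],s["ee_pos"],s["width"],s["torque"])
crop("pics/scene3.png","pics/d4.png",400,90,130,130,6)
E
```

```text
6.7 [0.45649934 0.29677695 0.29755687] 0.04935645922775203 [ 0.02009041 -0.00750818 -0.01128363]
```

View pics/d4.png

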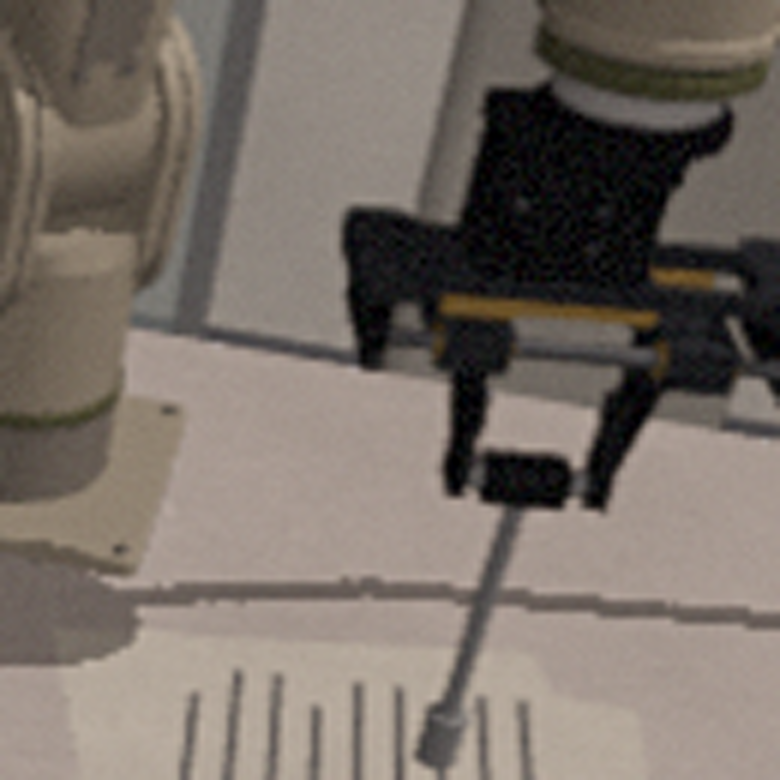

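The key hangs, with its handle at (487.5,170) and its tip at about (473,217). I'll tighten, then check that it's vertical.

Emit:
arm_command --pt "255 0 0 0 0 0 0" --pt "255 0 0 0 0 0 0" --pt "255 0 0 0 0 0 0" --pt "255 0 0 0 0 0 0" --newtons 40

```text
time: 7.1
ee_pos: [0.4565, 0.2968, 0.2975]
eef_rot: [-0.546, 0.449, 0.546, 0.449]
ft_force: [-1.0, -1.2, -2.5]
width: 0.049
```

```bash
python3 - <<'E'
from h import *
s=read_state();p=s["ee_pos"]; c=p+[0,0,.0075]
print(s["time"],s["width"],p)
print("handle",proj("scene",[c,c-[0,0,.165]]),proj("top",[c,c-[0,0,.165]]))
a=np.radians(14.3); ex=np.array([np.cos(a),np.sin(a),0]);ey=np.array([-ex[1],ex[0],0])
seat=.428*ex-.4172*ey; print("seat",seat)
st=seat-.15*ex; st[2]=.297; print("staging",st,delta(st,a))
E
```

```text
7.1 0.04895936677787258 [0.45649863 0.29679626 0.2975362 ]
handle [[487.74214091 170.38625562]
 [473.20556857 219.58319758]] [[193.65735854 226.42269769]
 [206.25532045 227.62133578]]
seat [ 0.51778672 -0.29855779  0.        ]
staging [ 0.37243436 -0.33560764  0.297     ] (array([ 5.000e-01,  2.039e+02, -6.045e+02]), array([-0.0564,  0.0001,  0.    ]))
```

Emit:
arm_command --pt "255 0 1 -15 0 0 0" --pt "255 0 4 -50 0 0 0" --pt "255 0 7 -90 0 0 0" --pt "255 0 10 -130 0 0 0" --pt "255 0 13 -170 0 0 0" --pt "255 0 16 -210 0 0 0" --pt "255 0 19 -250 0 0 0" --pt "255 0 22 -290 0 0 0" --pt "255 0 24 -325 0 0 0" --pt "255 0 25 -345 0 0 0"

```text
time: 8.1
ee_pos: [0.4976, -0.0512, 0.2978]
eef_rot: [0.545, -0.451, -0.545, -0.451]
ft_force: [-0.7, 0.2, -1.2]
width: 0.0489
```

```bash
python3 - <<'E'
from h import *
a=np.radians(14.3)
print(read_state()["ee_pos"],delta((.3724,-.3356,.297),a))
E
```

```text
[ 0.49758807 -0.05118348  0.29781211] (array([   0.8,  176.3, -255.9]), array([-0.0608, -0.0003,  0.0005]))
```

Emit:
arm_command --pt "255 0 10 -15 -0.01 0 0" --pt "255 0 30 -43 -0.02 0 0" --pt "255 0 54 -78 -0.03 0 0" --pt "255 0 78 -113 -0.04 0 0" --pt "255 0 102 -148 -0.05 0 0" --pt "255 0 126 -183 -0.06 0 0" --pt "255 0 150 -218 -0.06 0 0" --pt "255 0 170 -246 -0.06 0 0" --pt "255 0 176 -256 -0.06 0 0" --pt "255 0 176 -256 -0.06 0 0"

```text
time: 9.1
ee_pos: [0.3725, -0.334, 0.2976]
eef_rot: [0.558, -0.434, -0.558, -0.434]
ft_force: [0.3, 0.6, -1.6]
width: 0.0493
```

```bash
python3 - <<'E'
from h import *
a=np.radians(14.3)
snap(4); s=read_state()
ex=np.array([np.cos(a),np.sin(a),0])
seat=np.array([.5178,-.2986,0])
print(s["time"],s["ee_pos"],s["width"],delta(seat-.11*ex+[0,0,.211],a))
crop("pics/scene4.png","pics/d5.png",240,70,130,130,6)
crop("pics/top4.png","pics/d6.png",330,170,100,90,6)
E
```

```text
9.2 [ 0.3743646  -0.33131021  0.29737714] 0.049269165508334115 (array([ 86.4, -37. ,  -3.9]), array([0.0033, 0.0007, 0.0002]))
```

View pics/d5.png

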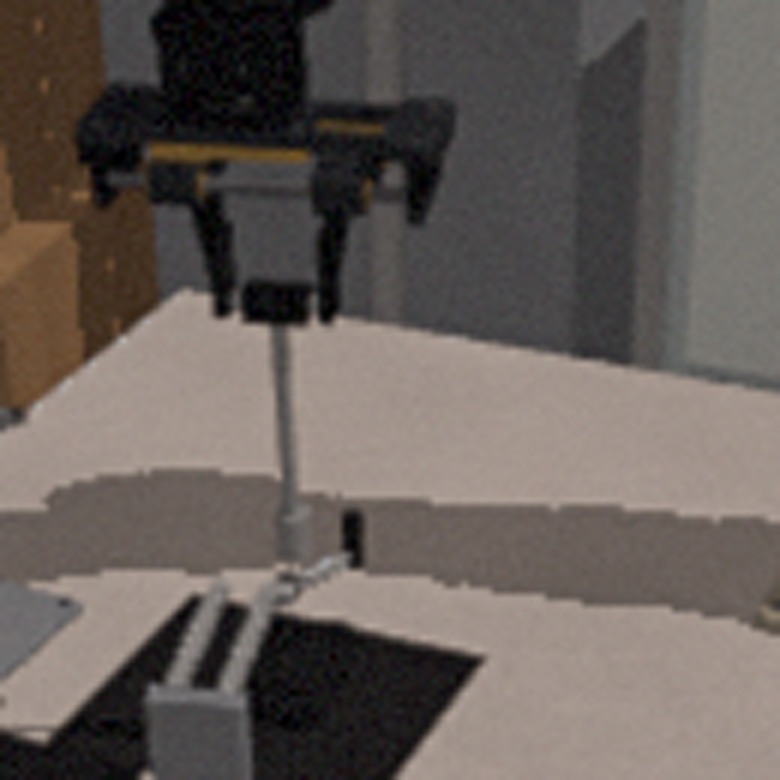

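View pics/d6.png

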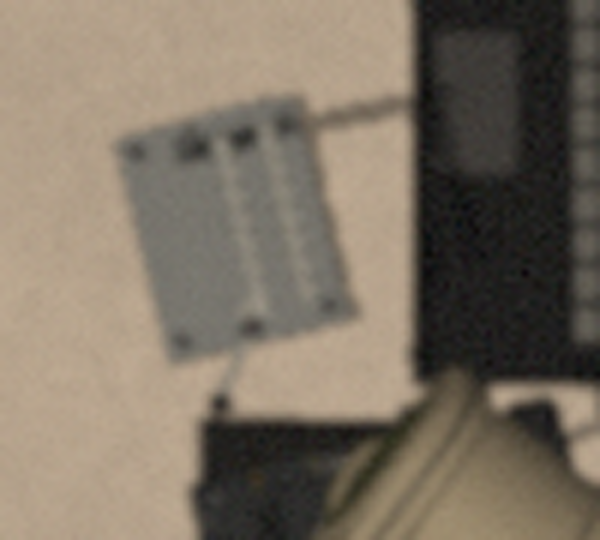

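Emit:
arm_command --pt "255 15 -37 -4 0.003 0 0" --pt "255 45 -37 -4 0.003 0 0" --pt "255 70 -37 -4 0.003 0 0" --pt "255 77 -37 -4 0.003 0 0" --pt "255 77 -37 -4 0.003 0 0" --pt "255 77 -37 -4 0.003 0 0"

```text
time: 9.8
ee_pos: [0.412, -0.3262, 0.2217]
eef_rot: [0.559, -0.433, -0.558, -0.434]
ft_force: [0.2, -0.2, -0.8]
width: 0.0489
```

```bash
python3 - <<'E'
from h import *
a=np.radians(14.3)
snap(5); s=read_state()
ex=np.array([np.cos(a),np.sin(a),0])
seat=np.array([.5178,-.2986,0])
p=s["ee_pos"]; c=p+[0,0,.0075]
print(s["time"],p,s["width"],delta(seat-.06*ex+[0,0,.22],a))
print("handle",proj("scene",[c,c-[0,0,.165]]))
crop("pics/scene5.png","pics/d7.png",250,100,65,65,12)
E
```

```text
9.9 [ 0.41206167 -0.32646675  0.22184724] 0.0494007303774 (array([  1.9, -49.3,   0.8]), array([ 0.0008, -0.001 ,  0.0018]))
handle [[284.1681956  147.02239566]
 [286.50517796 188.45717283]]
```

View pics/d7.png

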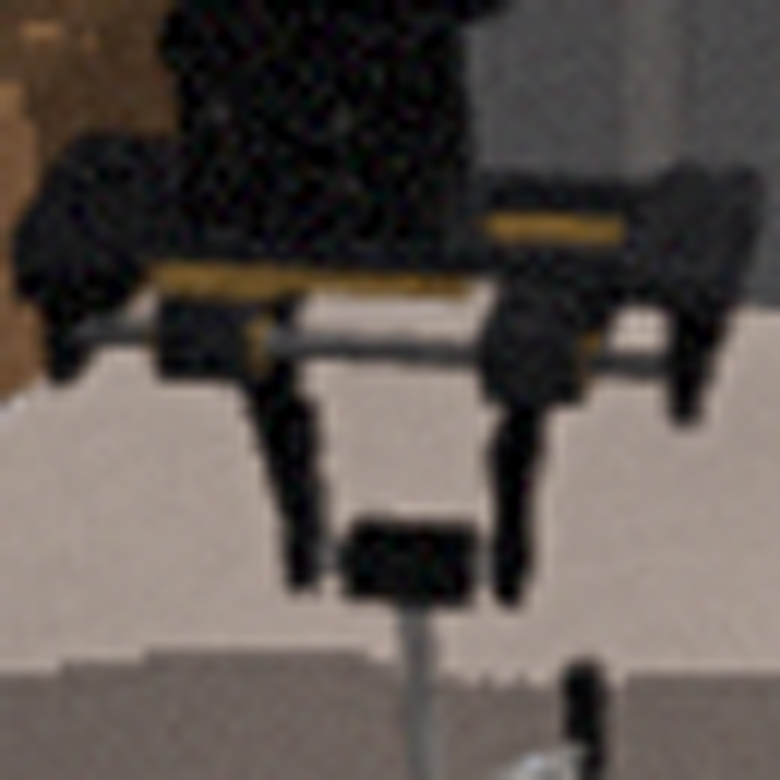

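Emit:
arm_command --pt "255 1 -20 0 0 0 0" --pt "255 2 -40 0 0 0 0" --pt "255 2 -49 0 0 0 0" --pt "255 2 -49 0 0 0 0"

```text
time: 10.3
ee_pos: [0.46, -0.3136, 0.2189]
eef_rot: [0.559, -0.433, -0.559, -0.433]
ft_force: [-0.3, 0.5, -1.2]
width: 0.0491
```

```bash
python3 - <<'E'
from h import *
a=np.radians(14.3)
snap(6); s=read_state()
ex=np.array([np.cos(a),np.sin(a),0]); ey=np.array([-ex[1],ex[0],0])
seat=np.array([.5180,-.2994,0])
p=s["ee_pos"]
print(s["time"],p,s["width"],"rel",(p-seat)@ex,(p-seat)@ey,delta(seat+[0,0,.22],a))
crop("pics/scene6.png","pics/d8.png",250,135,60,55,12)
E
```

```text
10.4 [ 0.45820883 -0.3146961   0.21879978] 0.048875821787974456 rel -0.06171670334958169 -5.38023932024074e-05 (array([ -1.2, -61.7,   0.1]), array([-0.0001, -0.0003, -0.0003]))
```

View pics/d8.png

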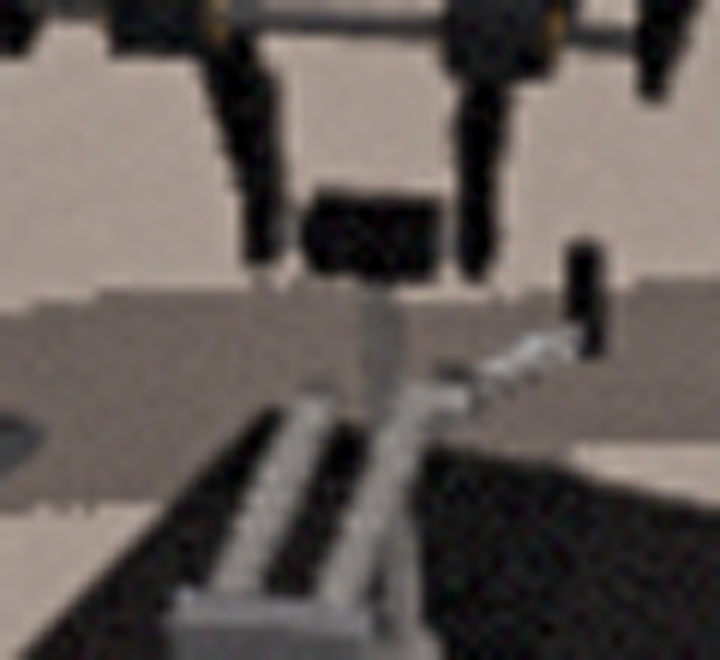

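Emit:
arm_command --pt "255 -1 -10 0 0 0 0" --pt "255 -1 -20 0 0 0 0" --pt "255 -1 -30 0 0 0 0" --pt "255 -1 -30 0 0 0 0"

```text
time: 10.8
ee_pos: [0.4897, -0.3056, 0.2192]
eef_rot: [-0.559, 0.433, 0.559, 0.433]
ft_force: [0.3, 0.4, -2.0]
width: 0.0489
```

Emit:
arm_command --pt "255 0 -10 0 0 0 0" --pt "255 0 -20 0 0 0 0" --pt "255 0 -31 0 0 0 0" --pt "255 0 -31 0 0 0 0" --pt "255 0 -31 0 0 0 0"

```text
time: 11.3
ee_pos: [0.518, -0.299, 0.2192]
eef_rot: [-0.558, 0.434, 0.559, 0.433]
ft_force: [0.3, -0.2, -1.6]
width: 0.0492
```

```bash
python3 - <<'E'
from h import *
a=np.radians(14.3)
snap(7); s=read_state()
ex=np.array([np.cos(a),np.sin(a),0]); ey=np.array([-ex[1],ex[0],0])
seat=np.array([.5180,-.2994,0])
p=s["ee_pos"]
print(s["time"],p,s["width"],s["ft_force"],"rel",(p-seat)@ex,(p-seat)@ey,delta(seat+[0,0,.198],a))
crop("pics/scene7.png","pics/d9.png",250,135,60,55,12)
crop("pics/top7.png","pics/d10.png",340,170,70,80,7)
E
```

```text
11.4 [ 0.51756412 -0.29935661  0.21947611] 0.04930292646879382 [ 0.11429163  0.05273833 -0.7437469 ] rel -0.00041166094625191704 0.0001497105260966703 (array([21.5, -0.4, -0.2]), array([-0.0001,  0.0001, -0.0003]))
```

View pics/d9.png

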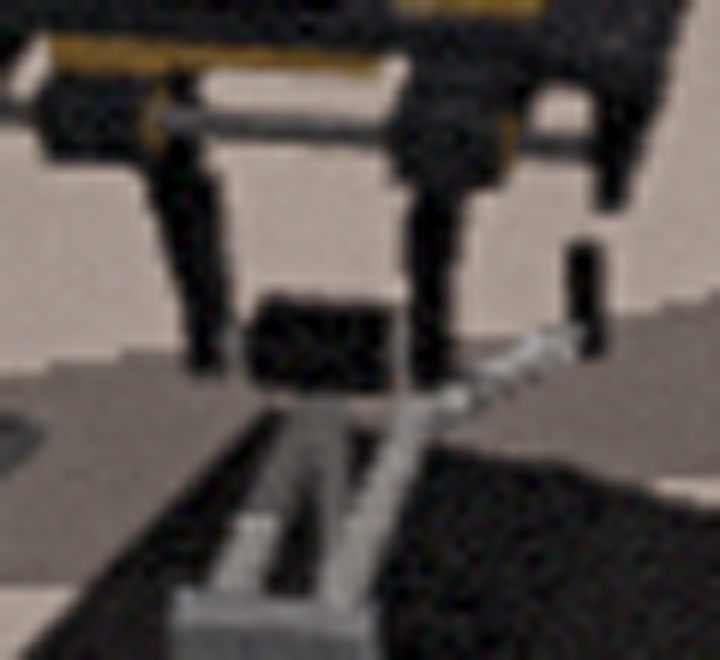

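The stem is in the slot between the tines (stem at (278,175)) with no side force. Lowering.

Emit:
arm_command --pt "255 5 0 0 0 0 0" --pt "255 10 0 0 0 0 0" --pt "255 15 0 0 0 0 0" --pt "255 19 0 0 0 0 0" --pt "255 19 0 0 0 0 0" --pt "255 19 0 0 0 0 0"

```text
time: 12.0
ee_pos: [0.518, -0.299, 0.2005]
eef_rot: [-0.558, 0.434, 0.559, 0.434]
ft_force: [0.0, -0.8, -1.8]
width: 0.0493
```

Emit:
arm_command --pt "255 0.5 0 0 0 0 0" --pt "255 1 0 0 0 0 0" --pt "255 1.5 0 0 0 0 0" --pt "255 1.5 0 0 0 0 0" --pt "255 1.5 0 0 0 0 0"

```text
time: 12.5
ee_pos: [0.5181, -0.299, 0.1991]
eef_rot: [0.559, -0.434, -0.558, -0.434]
ft_force: [0.6, 0.9, -0.7]
width: 0.0491
```

Emit:
arm_command --pt "255 0.5 0 0 0 0 0" --pt "255 1 0 0 0 0 0" --pt "255 1.5 0 0 0 0 0" --pt "255 1.5 0 0 0 0 0" --pt "255 1.5 0 0 0 0 0"

```text
time: 13.0
ee_pos: [0.518, -0.2991, 0.1988]
eef_rot: [0.559, -0.433, -0.558, -0.434]
ft_force: [-4.9, 3.2, 11.4]
width: 0.049
```

```bash
python3 - <<'E'
from h import *
snap(8); s=read_state(); print(s["time"],s["ee_pos"],s["ft_force"],s["torque"])
crop("pics/scene8.png","pics/d11.png",250,135,60,55,12)
crop("pics/top8.png","pics/d12.png",340,170,70,80,7)
E
```

```text
13.1 [ 0.51799054 -0.29912396  0.19877329] [-5.21898785  2.63111967 10.80251772] [ 6.87715124e-01  1.14489411e+00 -6.79252200e-04]
```

View pics/d11.png

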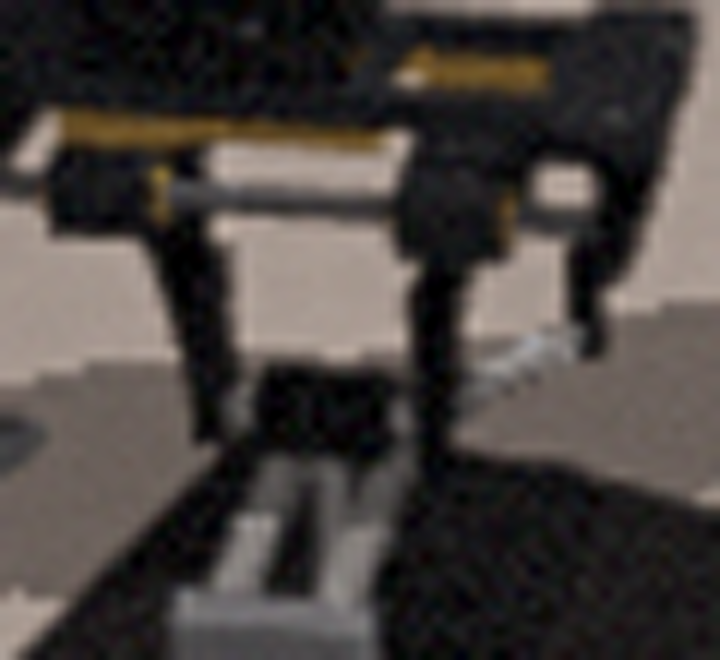

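View pics/d12.png

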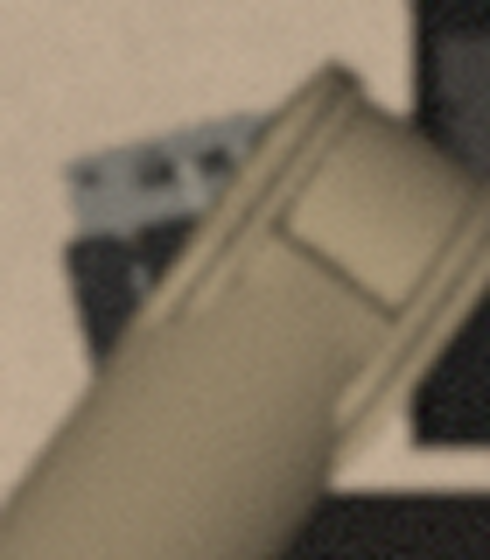

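Contact at about 11 N: the handle rests on the tines. I'll ease the grip so it settles, take the pressure off, then release.

Emit:
arm_command --pt "255 0 0 0 0 0 0" --pt "255 0 0 0 0 0 0" --pt "255 -0.5 0 0 0 0 0" --pt "255 -0.5 0 0 0 0 0" --newtons 8

```text
time: 13.5
ee_pos: [0.518, -0.2992, 0.1985]
eef_rot: [0.559, -0.434, -0.558, -0.434]
ft_force: [-2.5, 0.8, 5.7]
width: 0.0497
```

Emit:
arm_command --pt "120 0 0 0 0 0 0" --pt "105 0 0 0 0 0 0" --pt "90 0 0 0 0 0 0" --pt "75 0 0 0 0 0 0" --pt "60 0 0 0 0 0 0" --pt "60 0 0 0 0 0 0" --pt "60 0 0 0 0 0 0"

```text
time: 14.2
ee_pos: [0.518, -0.299, 0.198]
eef_rot: [-0.558, 0.434, 0.559, 0.434]
ft_force: [-0.1, 0.3, 0.5]
width: 0.0657
```

```bash
python3 - <<'E'
from h import *
snap(9); s=read_state(); print(s["time"],s["ee_pos"],s["width"],s["ft_force"],s["torque"])
crop("pics/scene9.png","pics/d13.png",250,135,60,55,12)
E
```

```text
14.3 [ 0.51802556 -0.29895875  0.19795492] 0.06665639542376688 [-1.17402823  0.26641288  0.35000132] [-0.02051738  0.03311252 -0.03015241]
```

View pics/d13.png

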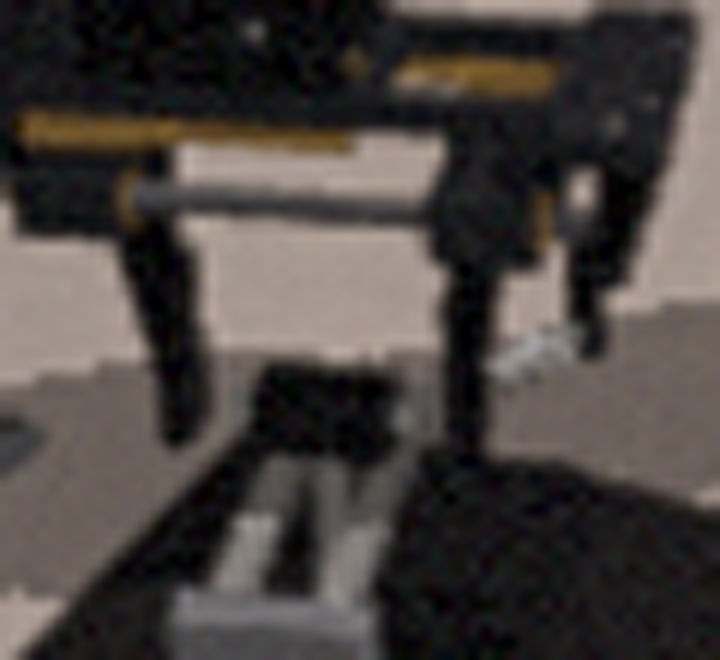

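The key is released, with the handle across both tines at about (277,169). Retreating straight up to check.

Emit:
arm_command --pt "60 -5 0 0 0 0 0" --pt "60 -20 0 0 0 0 0" --pt "60 -45 0 0 0 0 0" --pt "60 -80 0 0 0 0 0" --pt "255 -100 0 0 0 0 0" --pt "255 -100 0 0 0 0 0" --pt "255 -100 0 0 0 0 0" --pt "255 -100 0 0 0 0 0" --newtons 20

```text
time: 15.1
ee_pos: [0.5178, -0.2987, 0.2975]
eef_rot: [-0.558, 0.434, 0.559, 0.434]
ft_force: [0.2, 1.2, -0.2]
width: 0.0425
```

```bash
python3 - <<'E'
from h import *
a=np.radians(14.3)
snap(10); s=read_state(); print(s["time"],s["ee_pos"],s["width"],s["ft_force"])
ex=np.array([np.cos(a),np.sin(a),0]); ey=np.array([-ex[1],ex[0],0])
seat=np.array([.5180,-.2994,0]); H=seat-.044*ex+.0215*ey
t=H+.048*(-np.sin(2.95)*ex-np.cos(2.95)*ey)+.012*ey; print("start",t,"rel",(t-seat)@ex,(t-seat)@ey,delta(t+[0,0,.3],a))
kn=H+.048*(-np.sin(2.31)*ex-np.cos(2.31)*ey)+[0,0,.215]; print("knob pred",proj("scene",[kn]),proj("top",[kn]))
c=seat+[0,0,.205]; print("handle pred",proj("scene",[c,c-[0,0,.165]]))
crop("pics/scene10.png","pics/d14.png",245,130,70,65,11)
E
```

```text
15.2 [ 0.51774046 -0.29872965  0.29726816] 0.03439527853914821 [-0.00352607  0.22487542 -0.51145406]
start [ 0.44659274 -0.2344019   0.        ] rel -0.05314028707332923 0.08062170574392581 (array([-2.6, 53. , 79.9]), array([ 0.0007,  0.0009, -0.0011]))
knob pred [[298.68919423 156.23689109]] [[366.40792884 237.47322905]]
handle pred [[277.27088341 170.07303023]
 [280.25522945 212.22734619]]
```

View pics/d14.png

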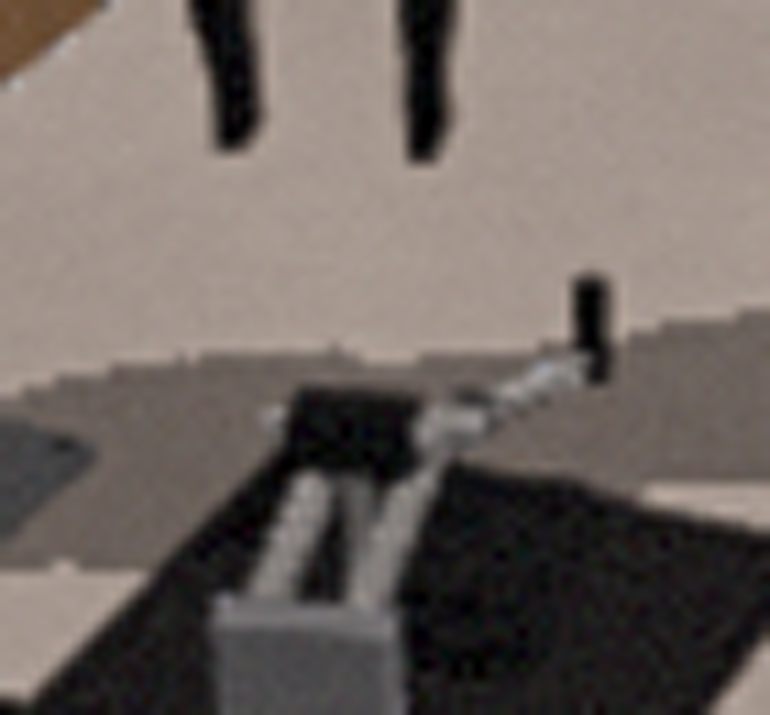

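The key hangs level, with its handle at (277,169) against a predicted (277.3,170). The gate knob matches a≈2.31. Next I'll close the fingers and go round behind the knob.

Emit:
arm_command --pt "255 -3 20 30 0 0 0" --pt "255 -3 40 60 0 0 0" --pt "255 -3 53 80 0 0 0" --pt "255 -3 53 80 0 0 0" --pt "255 -3 53 80 0 0 0" --pt "255 37 53 80 0 0 0" --pt "255 77 53 80 0 0 0" --pt "255 94 53 80 0 0 0" --pt "255 94 53 80 0 0 0" --pt "255 94 53 80 0 0 0"

```text
time: 16.2
ee_pos: [0.4472, -0.2354, 0.2045]
eef_rot: [0.558, -0.434, -0.558, -0.434]
ft_force: [0.6, 0.0, 0.4]
width: 0.0007
```

```bash
cat >> h.py <<'E'
A=np.radians(14.3)
EX=np.array([np.cos(A),np.sin(A),0]); EY=np.array([-EX[1],EX[0],0])
SEAT=np.array([.5180,-.2994,0]); HG=SEAT-.044*EX+.0215*EY
E
python3 - <<'E'
from h import *
snap(11); s=read_state(); p=s["ee_pos"]; print(s["time"],p,s["width"],s["ft_force"],"rel",(p-SEAT)@EX,(p-SEAT)@EY)
print(R.from_quat(s["eef_rot"]).as_matrix().round(3))
for b in (2.7,2.4,2.1,1.8,1.5,1.2,.9,.7,.5): 
    t=HG+.048*(-np.sin(b)*EX-np.cos(b)*EY); print(b,delta(t+[0,0,.203],A)[0])
crop("pics/scene11.png","pics/d15.png",245,110,90,85,8)
E
```

```text
16.3 [ 0.44767007 -0.23532173  0.20523296] 0.0005119836410261936 [-0.09676234 -0.57683575 -0.51964243] rel -0.05232354370204876 0.0794642712880594
[[ 0.001 -0.969 -0.247]
 [-0.001 -0.247  0.969]
 [-1.    -0.001 -0.001]]
2.7 [  2.2  12.2 -14.6]
2.4 [  2.2  24.1 -22.6]
2.1 [  2.2  33.1 -33.7]
1.8 [  2.2  38.4 -47. ]
1.5 [  2.3  39.6 -61.4]
1.2 [  2.3  36.4 -75.3]
0.9 [  2.3  29.3 -87.8]
0.7 [  2.3  22.6 -94.7]
0.5 [   2.3   14.7 -100.1]
```

View pics/d15.png

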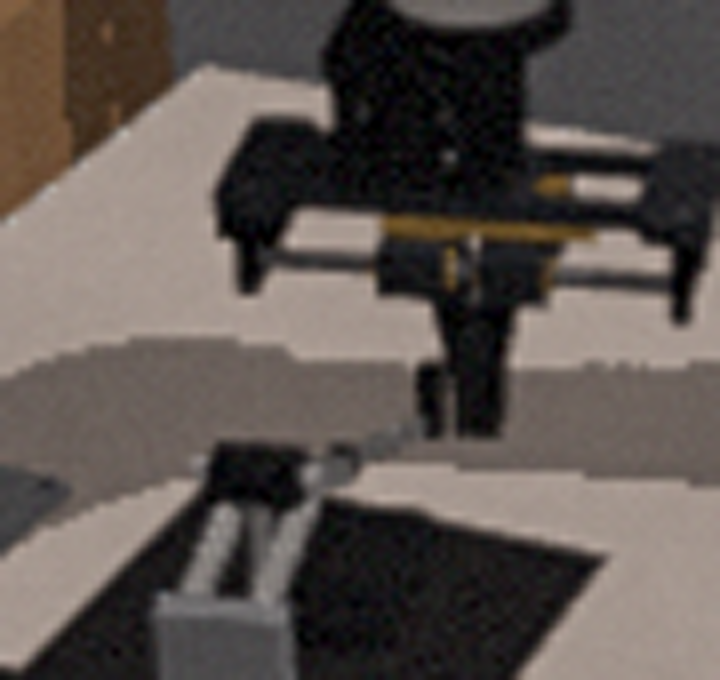

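Emit:
arm_command --pt "255 2 6 -7 0 0 0" --pt "255 2 12 -15 0 0 0" --pt "255 2 18 -19 0 0 0" --pt "255 2 24 -23 0 0 0" --pt "255 2 29 -28 0 0 0" --pt "255 2 33 -34 0 0 0" --pt "255 2 36 -40 0 0 0" --pt "255 2 38 -47 0 0 0" --pt "255 2 38 -47 0 0 0"

```text
time: 17.2
ee_pos: [0.4215, -0.2907, 0.202]
eef_rot: [0.558, -0.434, -0.558, -0.434]
ft_force: [-0.1, -0.1, -0.1]
width: 0.0001
```

```bash
python3 - <<'E'
from h import *
snap(12); s=read_state(); p=s["ee_pos"]; print(s["time"],p,s["ft_force"],"rel",(p-SEAT)@EX,(p-SEAT)@EY)
for b in (1.5,1.2,.9,.7,.5,.4): 
    t=HG+.048*(-np.sin(b)*EX-np.cos(b)*EY); print(b,delta(t+[0,0,.203],A)[0])
crop("pics/scene12.png","pics/d16.png",245,110,90,85,8)
E
```

```text
17.3 [ 0.42168062 -0.28971909  0.2019087 ] [ 0.39341646  0.17051472 -0.36155101] rel -0.0909438239873268 0.033171744579073466
1.5 [ -1.1   0.9 -15.1]
1.2 [ -1.1  -2.2 -29.1]
0.9 [ -1.1  -9.3 -41.5]
0.7 [ -1.1 -16.  -48.4]
0.5 [ -1.1 -23.9 -53.8]
0.4 [ -1.1 -28.2 -55.9]
```

View pics/d16.png

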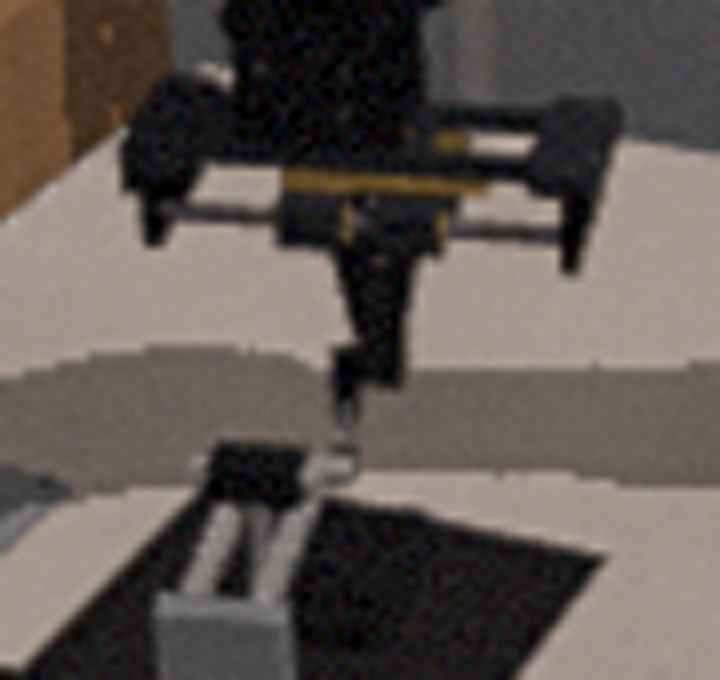

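The pin has moved to (288,158) and the gate is about half shut. Continuing along the arc.

Emit:
arm_command --pt "255 0 1 -8 0 0 0" --pt "255 0 1 -15 0 0 0" --pt "255 0 0 -22 0 0 0" --pt "255 0 -2 -29 0 0 0" --pt "255 0 -6 -36 0 0 0" --pt "255 0 -10 -42 0 0 0" --pt "255 0 -13 -45 0 0 0" --pt "255 0 -16 -48 0 0 0" --pt "255 0 -16 -48 0 0 0"

```text
time: 18.2
ee_pos: [0.4495, -0.3323, 0.2019]
eef_rot: [0.559, -0.434, -0.558, -0.434]
ft_force: [-0.3, 0.4, 0.0]
width: -0.0001
```

```bash
python3 - <<'E'
from h import *
snap(13); s=read_state(); p=s["ee_pos"]; print(s["time"],p,s["ft_force"],"rel",(p-SEAT)@EX,(p-SEAT)@EY)
t=SEAT-.062*EX-.0265*EY; print(delta(t+[0,0,.203],A)[0])
crop("pics/scene13.png","pics/d17.png",245,110,90,85,8)
E
```

```text
18.3 [ 0.44910523 -0.33206488  0.20199908] [-0.47029182  0.89959339 -0.41191951] rel -0.07482830898171874 -0.01463584258598565
[ -1.  -12.8 -11.9]
```

View pics/d17.png

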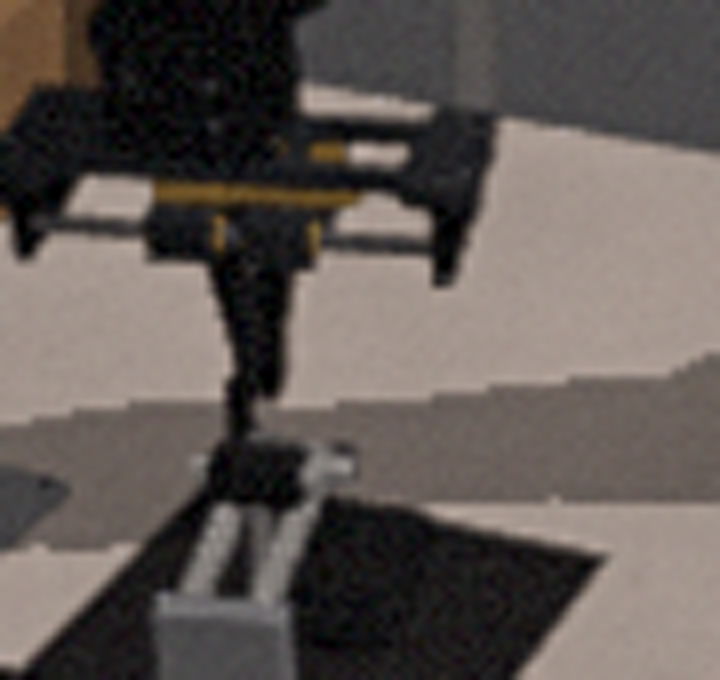

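Emit:
arm_command --pt "255 0 -4 -4 0 0 0" --pt "255 0 -8 -7 0 0 0" --pt "255 0 -10 -9 0 0 0" --pt "255 0 -12 -10 0 0 0" --pt "255 0 -12 -10 0 0 0"

```text
time: 18.8
ee_pos: [0.4634, -0.3388, 0.2019]
eef_rot: [-0.558, 0.434, 0.559, 0.434]
ft_force: [-0.6, 0.7, -0.0]
width: 0.0006
```

Emit:
arm_command --pt "255 0 -1 0 0 0 0" --pt "255 0 -2 0 0 0 0" --pt "255 0 -3 0 0 0 0" --pt "255 0 -3 0 0 0 0"

```text
time: 19.2
ee_pos: [0.4662, -0.3379, 0.202]
eef_rot: [0.559, -0.434, -0.559, -0.434]
ft_force: [0.5, -0.0, -0.2]
width: 0.0003
```

```bash
python3 - <<'E'
from h import *
s=read_state(); p=s["ee_pos"]; print(s["time"],p,s["ft_force"],s["ft_force"]@EX,"rel",(p-SEAT)@EX,(p-SEAT)@EY)
E
```

```text
19.2 [ 0.46622461 -0.33794391  0.20199944] [ 0.50145751 -0.04287657 -0.19693717] 0.47532974579243464 rel -0.05969147635228652 -0.02456118253278952
```

Not yet at the stop, so I'll keep pushing in 1 mm steps.

Emit:
arm_command --pt "255 0 -1 0 0 0 0" --pt "255 0 -2 0 0 0 0" --pt "255 0 -2 0 0 0 0"

```text
time: 19.5
ee_pos: [0.4682, -0.3375, 0.202]
eef_rot: [-0.558, 0.434, 0.559, 0.434]
ft_force: [0.2, -0.7, -0.5]
width: 0.0004
```

Emit:
arm_command --pt "255 0 -1 0 0 0 0" --pt "255 0 -2 0 0 0 0" --pt "255 0 -2 0 0 0 0"

```text
time: 19.8
ee_pos: [0.4691, -0.3374, 0.2019]
eef_rot: [-0.558, 0.434, 0.559, 0.434]
ft_force: [-5.3, -0.5, 1.4]
width: 0.0006
```

```bash
python3 - <<'E'
from h import *
snap(14)
s=read_state(); p=s["ee_pos"]; print(s["time"],p,s["ft_force"],s["ft_force"]@EX,"rel",(p-SEAT)@EX,(p-SEAT)@EY)
crop("pics/scene14.png","pics/d18.png",250,130,60,55,12)
E
```

```text
19.9 [ 0.46906687 -0.3373679   0.20188469] [-4.75634921 -0.12777002  3.05865999] -4.640536271676455 rel -0.05679500860978151 -0.02470505520965808
```

View pics/d18.png

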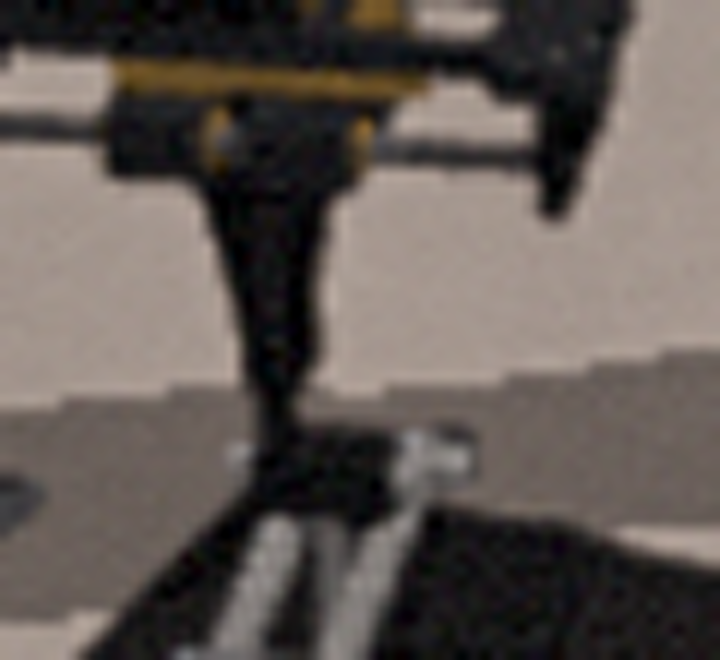

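The stop is felt at about 5 N with the pin in its shut position. I'll back off (−x of the rack), go up and away, then inspect.

Emit:
arm_command --pt "255 0 3 0 0 0 0" --pt "255 0 15 0 0 0 0" --pt "255 0 35 0 0 0 0" --pt "255 -30 50 0 0 0 0" --pt "255 -70 60 20 0 0 0" --pt "255 -100 60 60 0 0 0" --pt "255 -120 60 100 0 0 0" --pt "255 -130 60 140 0 0 0" --pt "255 -130 60 180 0 0 0" --pt "255 -130 60 200 0 0 0"

```text
time: 20.9
ee_pos: [0.3615, -0.1558, 0.3326]
eef_rot: [0.56, -0.432, -0.559, -0.434]
ft_force: [0.5, -0.3, 0.4]
width: 0.0007
```

Emit:
arm_command --pt "255 0 0 50 0 0 0" --pt "255 0 0 100 0 0 0" --pt "255 0 0 100 0 0 0" --pt "255 0 0 100 0 0 0"

```text
time: 21.3
ee_pos: [0.3372, -0.0612, 0.3321]
eef_rot: [0.559, -0.433, -0.558, -0.434]
ft_force: [-0.0, 0.2, 0.3]
width: 0.0009
```

```bash
python3 - <<'E'
from h import *
snap(15)
s=read_state(); p=s["ee_pos"]; print(s["time"],p,s["ft_force"])
k=lambda a:HG+.048*(-np.sin(a)*EX-np.cos(a)*EY)+[0,0,.215]
for a in(0,.1,.2):print("knob top",a,proj("scene",[k(a)]),proj("top",[k(a)]))
c=SEAT+[0,0,.215]; print("handle top",proj("top",[c]))
crop("pics/scene15.png","pics/d19.png",250,140,60,50,12)
crop("pics/top15.png","pics/d20.png",340,175,60,70,8)
E
```

```text
21.4 [ 0.33751313 -0.06231189  0.33205384] [-1.11434451  0.3488142   0.58130199]
knob top 0 [[272.05584695 159.83615376]] [[386.82248309 221.62031715]]
knob top 0.1 [[272.4778687  159.11738715]] [[387.1021785  223.01055696]]
knob top 0.2 [[273.03839246 158.42035303]] [[387.24223602 224.42118186]]
handle top [[376.07603113 210.8880974 ]]
```

View pics/d19.png

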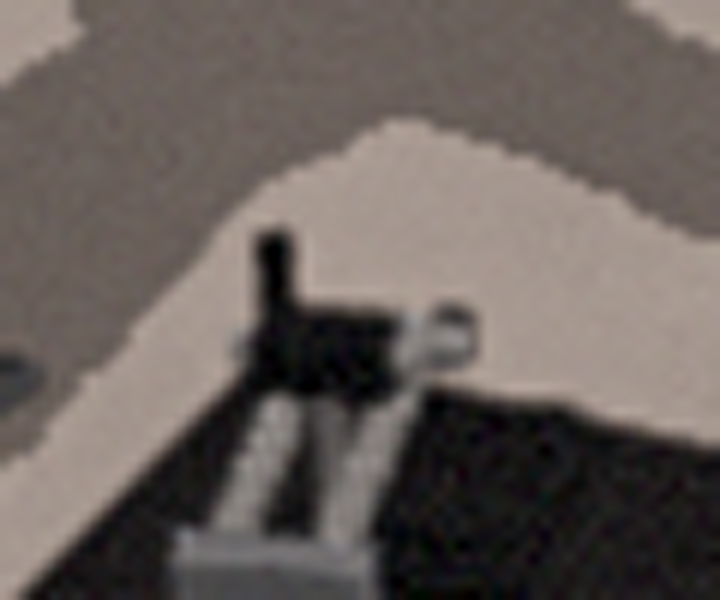

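View pics/d20.png

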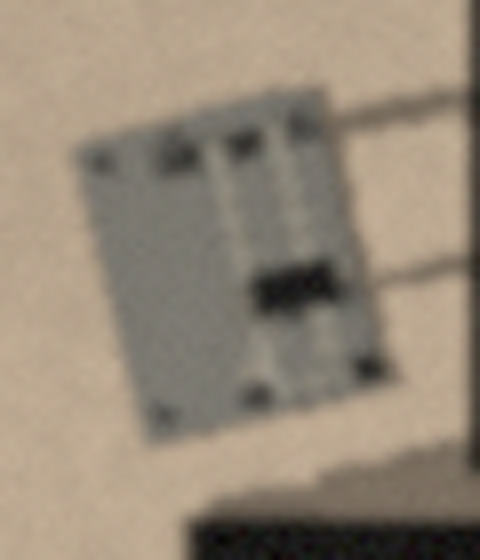

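View pics/top15.png

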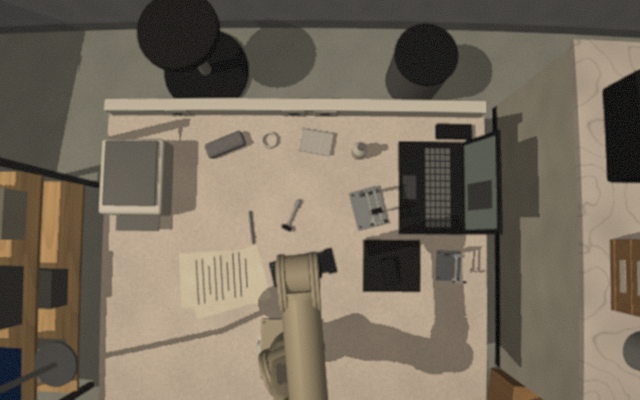

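```bash
python3 - <<'E'
from h import *
g=255-cv2.cvtColor(cv2.imread("pics/top15.png"),cv2.COLOR_BGR2GRAY).astype(float)
def cen(im,x0,y0,x1,y1,t):
    w=np.clip(im[y0:y1,x0:x1]-t,0,None); ys,xs=np.mgrid[y0:y1,x0:x1]; return (xs*w).sum()/w.sum(),(ys*w).sum()/w.sum()
k=cen(g,383,218,390,225,170); 
g0=255-cv2.cvtColor(cv2.imread("pics/top0.png"),cv2.COLOR_BGR2GRAY).astype(float)
k0=cen(g0,363,234,370,239,150)
print(k,k0)
K,K0=[onz("top",*q,.215) for q in(k,k0)]
for z in(.195,.205):
  h=cen(g,369,221,375,228,150);H=onz("top",*h,z); r=K-H; print("hinge",h,(H-SEAT)@EX,(H-SEAT)@EY,"gate dir",r@EX,r@EY,"angle",np.arctan2(-r@EX,-r@EY))
print("K rel",(K-SEAT)@EX,(K-SEAT)@EY,"K0",(K0-SEAT)@EX,(K0-SEAT)@EY)
r=K-HG;print("angle by HG",np.arctan2(-r@EX,-r@EY))
# scene: pin column centroid (upper part)
s=255-cv2.cvtColor(cv2.imread("pics/scene15.png"),cv2.COLOR_BGR2GRAY).astype(float)
u=cen(s,268,160,278,164,190); print("scene pin",u)
for a in(0,.1,.2,.3):
  P_=HG+.048*(-np.sin(a)*EX-np.cos(a)*EY)+[0,0,.211];print(a,proj("scene",[P_]))
E
```

```text
(np.float64(385.6421568627451), np.float64(220.5049019607843)) (np.float64(366.26291079812205), np.float64(237.1032863849765))
hinge (np.float64(371.6683673469388), np.float64(224.2295918367347)) -0.040206192138141264 0.02353182435685701 gate dir 0.0008260597726347095 -0.047069895669873685 angle -0.01754783966536719
hinge (np.float64(371.6683673469388), np.float64(224.2295918367347)) -0.04026082761419234 0.024577952713073108 gate dir 0.0008806952486857901 -0.04811602402608978 angle -0.01830153126427586
K rel -0.039380132365506554 -0.02353807131301668 K0 -0.0781449511186617 0.05401055370693776
angle by HG -0.10221942399310613
scene pin (np.float64(272.458432304038), np.float64(161.48931116389548))
0 [[272.14118384 160.92654572]]
0.1 [[272.56214928 160.20568565]]
0.2 [[273.12137342 159.50660747]]
0.3 [[273.81217745 158.83588816]]
```

```bash
python3 - <<'E'
from h import *
a,b=[cv2.imread(f"pics/top{k}.png").astype(int) for k in(0,15)]
d=np.abs(a-b).max(2)
for n,(x0,y0,x1,y1) in dict(short=(278,195,305,236),case=(200,128,250,160),tape=(260,130,282,150),tray=(297,125,338,157),bottle=(348,138,372,160),pen=(247,208,258,244)).items(): print(n,d[y0:y1,x0:x1].max(), d[y0:y1,x0:x1].mean())
close_job()
E
```

```text
short 10 2.7154471544715446
case 11 2.919375
tape 8 2.581818181818182
tray 9 2.580030487804878
bottle 11 2.7518939393939394
pen 9 2.755050505050505
the job is handed in; nothing more can be done
```

The long key hangs in the 150 x 120 mm rack, released, with the gate shut across the mouth of the tines; I handed the job in at about 21 s of the 72 s allowed.

I gripped the key by its end buttons at 40 N and lifted it level. I eased to 8 N so it swung down to hang vertically, then tightened again to 40 N. I slid the stem between the tines and lowered it until the handle rested on them (about 11 N), and let go. Then I pushed the gate round to its end stop, felt at about 5 N, with the shut fingers, and backed clear.

**Last checks:**
- **Key:** the handle lay across both tines within a pixel of where I predicted, before I pushed the gate. After the gate was shut it still lay across both tines in both views.
- **Gate:** its angle measures 0 ± 0.02 rad from the hinge and knob seen in the top view. Using my earlier estimate of the hinge position instead gives −0.10 rad. That means my seat estimate disagrees by about 3–4 mm along the tines, so the key may hang that far short of the exact seat point.
- **Other things:** the short key, pen, bottle, tape, case and tray show no change in the top view beyond image noise.

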